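Zero the feed scale and hold the dispenser's gate open at the index

TASK

I am about to tip the pellets into the empty dispenser, so please get it ready for me: with the yellow dish standing on the scale, turn the scale's black tare knob until the pointer reads zero. Then pull the dispenser's gate slide out by its black grip until the line scored across its blade meets the index on the rail, and keep it there: it springs shut when let go, so finish while you are still holding it. Leave the index as it is set and the dish where it stands on the scale's plate, and leave the other things on the worktop alone.

Things in the scene. Friction and masses are not known exactly. Their poses are not given: they have to be found in the camera images.
- scale: white flat-bed dial scale, 170 mm (its x) by 335 mm (its y), fixed; origin on the worktop below the plate's centre. Its x axis points away from the robot. The plate is at its +y end, dial and tare knob at its -y end, the knob on the robot's side of the dial. The deck is 58 mm high, the dial's rim and cover 64 mm.
- knob_grip (a point): the scale's black round tare knob, upright axis, 36 mm across (39 over its ribs), from 68 to 96 mm above the worktop; the point is on its axis at 85 mm. It stands on a 40 mm wide collar whose top is at 68 mm. It turns stiffly (0.05 N m), stays where it is left and turns the dial disc by the same angle in the same direction.
- dial (a joint): white graduated dial disc of the scale (104 mm across, facing up), rad, growing clockwise seen from above, range -1.0 to 3.0. It follows the tare knob. Zero is its long thick line with an arrowhead; at value 0 that points along the scale's +x. The other 40 lines stand 0.144 rad (50 g) apart.
- pointer (a joint): black pointer over the dial, rad, growing clockwise seen from above with the weight on the plate (2.88 rad per kg), at value 0 along the scale's +x. The scale reads zero when this equals the dial's value. The knob does not move it. The dish has turned it clockwise, so the dial must follow it clockwise, by 0.5 to 1.4 rad.
- dial_zero (a point): point on the dial's zero line, 45 mm from the dial's centre; it turns with the dial
- pointer_tip (a point): point near the pointer's tip, 45 mm from the dial's centre, at the height of dial_zero; it lies on dial_zero when the scale reads zero
- plate_top (a point): centre of the upper face of the scale's round steel weighing plate, 140 mm across, about 73 mm above the worktop; the plate is sprung and sinks 1 mm per 200 g
- dish_mid (a point): centre, half-way up, of the yellow ceramic dish, 116 mm across and 45 mm high, standing on the plate below the dispenser's chute
- dispenser: fixed pellet dispenser; origin on the worktop below the axis of its clear round hopper (161 mm across its hoop, 210 to 365 mm high). Gate housing 90 x 90 mm, 180 to 210 mm high, on the same axis; chute below it down to 151 mm; steel column 150 mm along +x, 334 mm high. The gate comes out along its +y, level.
- gate_slide: spring-return gate; origin = centre of its black grip, 235 mm above the worktop and 175 mm (shut) from the hopper's axis. Grip 46 mm along x, 14 along y, 30 along z, on the upturned end of the steel blade (50 mm wide; its top 38 mm below the grip's centre). Pull along the body's +y, 60 mm at most; the spring pulls back with 4 N when shut and 1.6 N more per 10 mm, friction 0.6 N.
- blade_line (a point): middle of the dark line scored across the top of the gate's blade, 80 mm from the grip's centre on the -y side and 38 mm below it; it moves with the gate
- index_mark (a point): where the blade's line must come: on the blade's centre line, level with the dark line on the index, the small chrome saddle with a pointed tongue on the graduated rail along the robot's side of the blade. The point's y axis is the pulling direction. The index stays put, 22 to 42 mm out from the shut gate's line (graduations 10 mm apart).
- comb: green silicone comb, 100 x 40 x 12 mm, lying flat; origin at the centre of its underside
- chew_toy: carved apple-wood chew toy, a ringed roller 70 mm long and 36 mm thick, lying below the gate's grip; origin at the middle of its underside
- bottle_mid (a point): glass drip bottle standing on its white cap, 62 mm across, 155 mm tall; the point is half-way up on its axis, 78 mm above the worktop
- scoop: steel feed scoop with a black handle, 180 mm long, 34 mm high; origin under the centre of its box
- spare_dish: white ceramic bowl, 120 mm across, 45 mm high; origin at the centre of its underside
- treat_jar: closed glass jar, 76 mm across, 110 mm high; origin at the centre of its underside
- groom_brush: wooden-handled grooming brush, 170 mm long, 20 mm thick, lying flat; origin at its middle, on the underside
There are look-alikes about, which are no part of the job. Leave any green or red look-alike of the part that bears dish_mid alone.

How it is judged:
By the outcome, as a careful person would: the job done as asked, in the order asked, and still so for the second after the job is handed in, while the arm keeps its last pose, push and grip.
It also fails if it takes over 58 s, if anything falls off the work surface, if the arm or the gripper's body presses on something with over 40 N, if the wrist force passes 120 N, or if a joint passes its speed limit or range.

ROBOT

A 6-joint arm with a two-finger parallel gripper is mounted at the origin on the work surface. World frame = base frame: x ahead of the robot, y to its left, z up, the work surface at z = 0. Lengths are in m, angles in rad, forces in N, time in s.
With the tool pointing down it reaches from about 0.375 to 0.9 m from the base axis. Payload 3.1 kg.
Tool frame: the origin (TCP) lies at the very end of the fingers, on their centre line; the grasp point (between the pads) lies 19 mm behind it (robot.grip_depth is the distance from the TCP to the grasp point, in m); z points along the fingers, y is the direction in which the jaws open and shut (so a half turn about z gives the same grasp; the last joint's range is limited). The gripper opens to 87 mm and grips with 3 to 60 N. Pads are 19 mm wide; open, the fingers measure 117 mm over their backs; the gripper's body (75 mm by 190 mm) begins 51 mm behind the grasp point.
Start: joints at [1.004, 0.527, 1.433, -0, 1.181, -0.178], TCP at [0.237, 0.578, 0.184] pointing down, gripper open.
Joint ranges: [-3.08, 3.08], [-0.75, 2.2], [0.22, 2.44], [-1.43, 4.57], [0, 2.65], [-2.85, 2.85]. Speed limits (rad/s): [2.79, 2.79, 3.14, 3.14, 3.14, 3.14].

INTERFACE

Orientations are given as a unit quaternion [x, y, z, w].
In Python, from rig import robot gives the robot as it stands.
- The arm moves only by the tool drive_tool, never from a script. Its argument "series" is a list of rows, each a list of 7 numbers: the shift along the tool's x, y, z in m, then the turn, a rotation vector about the tool's x, y, z in degrees, then the opening, from 0 (shut) to 1 (fully open). A call has 1 to 5 rows; each row shifts and turns the commanded pose from where the row before left it, along the tool's axes as they then stand; what a row does not reach is not made up. A row lasts 1/8 s, in which the tool goes at most 62.5 mm and 10.7 degrees, less where a joint would pass 70% of its speed; a pose out of reach is approached as far as the arm can. A call is refused whole if a number of a shift passes 0.0625 or a number of a turn 10.7, either way. A call with a gripper value outside its range is refused whole. The fingers move at their own pace and stop on an object; "squeeze" is the grip in N (left out, the last holds). Time passes only in rows, so rows that do not move let the fingers close. It gives the time, the measured TCP pose, the force and the opening at its end, in the units of the state.
- robot.get_obs(): the state, without advancing time (a new reading comes with each control period).
- robot.camera(name): name is "scene" or "top"; returns (picture, depth): 420x560x3 uint8, blue, green, red; 420x560 float32, m along the optical axis (not along the pixel's ray), 0 where there is no reading.
- robot.camera_model(name): a dict with "fx", "fy", "cx", "cy" (pixels), "R" (3x3) and "t" (3): a world point X has camera coordinates R X + t. Camera axes: x right, y down, z forward; pixel columns grow to the right and rows downward; lengths in m; the calibration is good to about 2 mm. A picture is of the moment at which its call begins. camera_model takes no time and is no camera call.
- robot.hand_in(): hands the job in, once; it reports no verdict.
The state is a dict: "time": time; "q": joint angles; "joint_velocities": joint speeds; "joint_torque": joint torques, N m; "position": TCP position; "tool_rot": TCP orientation; "ft_force": force on the tool from outside, world axes, zero at the start; "moment": the same for the moment, N m; "grip_width": finger opening in m.
Only numpy, scipy, OpenCV 4.12 (cv2) and the standard library are available. Lean on these libraries where they do the work, as an engineer would, in place of code of your own. Each camera call takes 0.05 s, during which the arm holds its last target. There are 200 camera calls.

## Working session

There is one attempt and no reset: what is moved stays moved. The work goes in short steps, Python scripts to look and compute and a tool call to move; the robot and the scene stay as the last step left them, time stands still between calls to the robot, and variables do not carry over. Pictures are saved under pics/ and viewed, about 8 in all and at most 12, crops included, and the job is handed in when it is done.

Besides the shell and the picture viewer there is one more tool, called after "Call:" as name(argument=value, ...), one argument or row to a line, values as JSON. drive_tool: Moves the arm, as the interface text tells. Its arguments: {"type":"object","properties":{"series":{"type":"array"},"squeeze":{"type":"number"}},"required":["series"]}

```bash
mkdir -p pics; ls
python3 - <<'E'
from rig import robot
import cv2,numpy as np
for n in("scene","top"):
    p,d=robot.camera(n); cv2.imwrite(f"pics/{n}0.png",p); np.save(f"pics/{n}0.npy",d)
    m=robot.camera_model(n); print(n,{k:np.round(v,4).tolist() for k,v in m.items()})
o=robot.get_obs();print({k:np.round(v,3).tolist() for k,v in o.items()})
E
```

```text
pics
scene {'fx': 484.2651, 'fy': 484.2651, 'cx': 276.9457, 'cy': 216.495, 'R': [[-0.8085, 0.5884, 0.0078], [0.409, 0.5714, -0.7115], [-0.4231, -0.572, -0.7027]], 't': [0.4163, -0.0601, 1.491]}
top {'fx': 390.7725, 'fy': 390.7725, 'cx': 277.8991, 'cy': 211.1004, 'R': [[-0.0168, -0.9998, 0.0139], [-0.9836, 0.014, -0.1796], [0.1793, -0.0167, -0.9837]], 't': [-0.0172, 0.5246, 1.3518]}
{'time': 0.1, 'q': [1.003, 0.528, 1.434, -0.0, 1.181, -0.178], 'joint_velocities': [-0.001, -0.001, -0.003, 0.001, 0.001, -0.0], 'joint_torque': [-0.001, -44.099, -17.715, 0.063, 0.053, -0.0], 'position': [0.237, 0.578, 0.183], 'tool_rot': [0.193, 0.981, -0.001, -0.0], 'ft_force': [-0.312, -0.327, 0.388], 'moment': [0.034, 0.035, -0.039], 'grip_width': 0.087}
```

View pics/scene0.png

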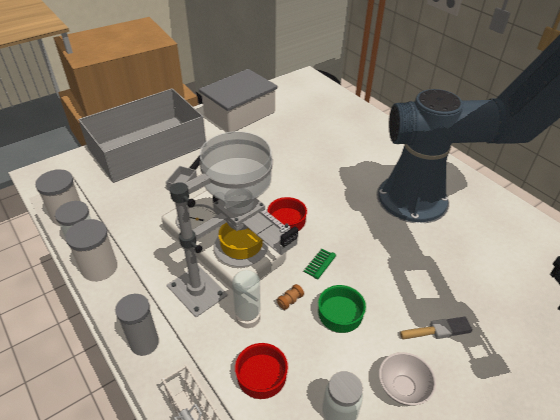

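View pics/top0.png

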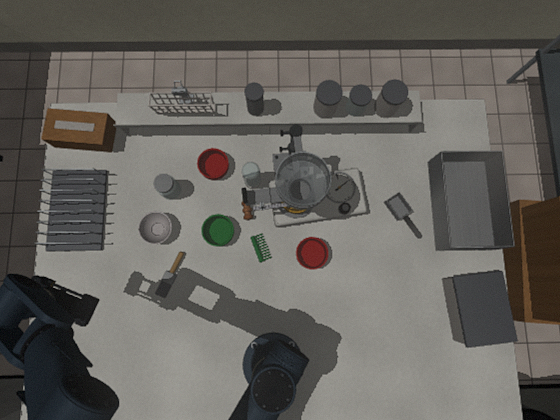

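The scene camera looks back at the robot from the far side, and the dial sits behind the hopper there. The top view shows the scale at about (320,195), with the dial and knob at (345,190)-(345,208) and the grip at about (246,200). I'll enlarge both.

Run:
```python
import cv2
a=cv2.imread("pics/top0.png")[120:240,230:380]; cv2.imwrite("pics/topc.png",cv2.resize(a,None,fx=5,fy=5,interpolation=cv2.INTER_CUBIC))
a=cv2.imread("pics/scene0.png")[175:305,155:315]; cv2.imwrite("pics/scenec.png",cv2.resize(a,None,fx=4.6,fy=4.6,interpolation=cv2.INTER_CUBIC))
```

```text
(no output)
```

View pics/topc.png

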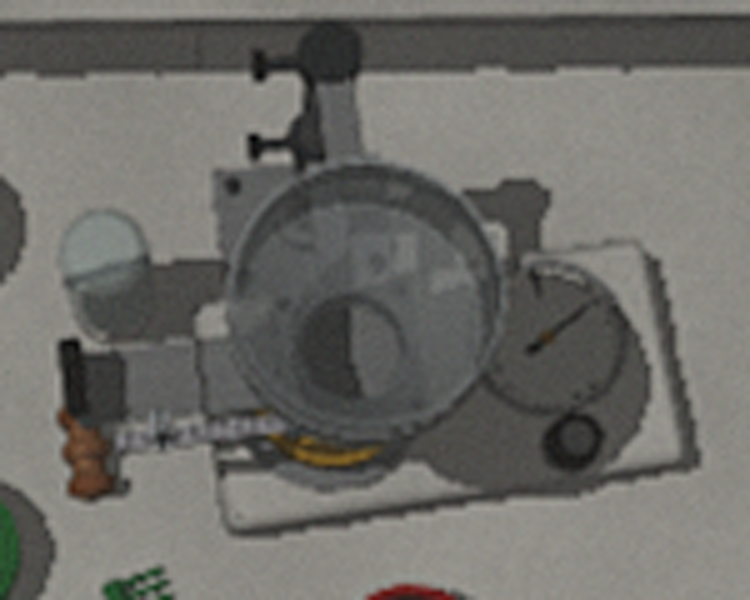

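View pics/scenec.png

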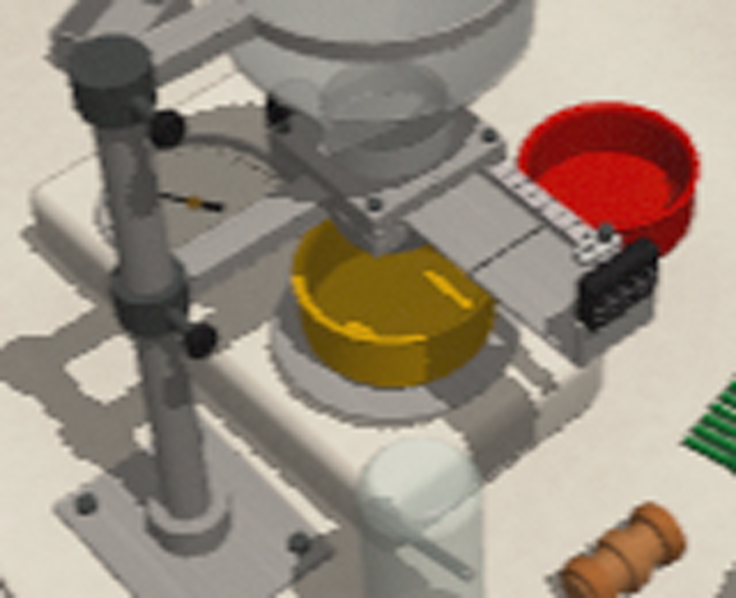

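Top crop: the pointer runs from its tail at (530,350) to its tip at (600,300), the dial zero arrow appears to be at (537,278), the knob is at (573,442) and the grip at (75,378). Scene crop: the blade line runs (475,272)-(543,227), the index is near (595,240) and the grip near (620,285). Next I'll rectify the dial and measure the poses.

```bash
cat > h.py <<'E'
from rig import robot
import cv2,numpy as np
M={n:robot.camera_model(n) for n in("scene","top")}
def K(m): return np.array([[m['fx'],0,m['cx']],[0,m['fy'],m['cy']],[0,0,1]])
def proj(n,X):
    m=M[n]; p=(K(m)@(np.asarray(m['R'])@np.atleast_2d(X).T+np.asarray(m['t'])[:,None])).T; return p[:,:2]/p[:,2:]
def plane(n,uv,z):   # pixel -> world point on height z
    m=M[n];R=np.asarray(m['R']);C=-R.T@m['t']; uv=np.atleast_2d(uv)
    r=np.c_[uv,np.ones(len(uv))]@np.linalg.inv(K(m)).T@R
    return C+r*((z-C[2])/r[:,2])[:,None]
def cloud(n,d):
    m=M[n];R=np.asarray(m['R']);v,u=np.indices(d.shape)
    c=np.stack([(u-m['cx'])/m['fx']*d,(v-m['cy'])/m['fy']*d,d],-1)
    return (c-np.asarray(m['t']))@R
def rect(n,img,c,z,half=.07,s=.00025):  # picture up = +x world, left = +y world
    N=int(2*half/s); q=np.array([[c[0]+half,c[1]+half,z],[c[0]+half,c[1]-half,z],[c[0]-half,c[1]-half,z],[c[0]-half,c[1]+half,z]])
    H=cv2.getPerspectiveTransform(proj(n,q).astype(np.float32),np.float32([[0,0],[N,0],[N,N],[0,N]]))
    return cv2.warpPerspective(img,H,(N,N),flags=cv2.INTER_CUBIC)
def avg(n,k=6):
    P=[robot.camera(n) for _ in range(k)]
    return np.mean([p for p,_ in P],0).astype(np.float32),np.median([d for _,d in P],0)
E
python3 - <<'E'
from h import *
t,td=avg("top");s,sd=avg("scene")
for n,v in dict(t=t,td=td,s=s,sd=sd).items(): np.save(f"pics/{n}.npy",v)
c=plane("top",[230+560/5,120+338/5],.06)[0];print("dial",c)
print("blade ends scene z.197:",plane("scene",[[155+475/4.6,175+272/4.6],[155+543/4.6,175+227/4.6]],.197))
def up(a): return np.clip(a*1.8,0,255)
cv2.imwrite("pics/rect.png",np.hstack([up(rect("top",t,c,.061)),rect("scene",s,c,.061)]).clip(0,255)[:, :].astype(np.uint8)[::1])
a=cv2.imread("pics/rect.png");print(a.shape);cv2.imwrite("pics/rect.png",cv2.resize(a,(800,400),interpolation=cv2.INTER_AREA))
# knob: top-face pixels
for n,d,im in(("top",td,t),("scene",sd,s)):
    W=cloud(n,d);dark=im.max(2)<60
    k=dark&(abs(W[...,2]-.094)<.008)&(np.hypot(W[...,0]-c[0]+.07,W[...,1]-c[1])<.06)
    print(n,"knob",k.sum(),W[k].mean(0) if k.any() else 0, W[k].min(0) if k.any() else 0,W[k].max(0) if k.any() else 0)
    g=dark&(W[...,2]>.21)&(W[...,2]<.26)&(W[...,1]>c[1]+.2)&(W[...,1]<c[1]+.4)&(abs(W[...,0]-c[0])<.12)
    print(n,"grip",g.sum(),W[g].mean(0),np.percentile(W[g],[2,98],axis=0))
    if n=="scene": pts=W[g]
    b=(abs(W[...,2]-.197)<.005)&(W[...,1]>c[1]+.1)&(W[...,1]<c[1]+.4)&(abs(W[...,0]-c[0])<.12)
    print("blade",b.sum(),np.percentile(W[b],[2,98],axis=0))
E
```

```text
dial [ 0.60458251 -0.25708712  0.06      ]
blade ends scene z.197: [[0.57579194 0.00864996 0.197     ]
 [0.53016531 0.00292062 0.197     ]]
(560, 1120, 3)
top knob 85 [ 0.52466926 -0.25535684  0.09580357] [ 0.50694143 -0.27160249  0.08723072] [ 0.54177966 -0.23806222  0.1006845 ]
top grip 65 [0.53879384 0.08087588 0.24777637] [[0.51823302 0.07538683 0.22961563]
 [0.56140967 0.0876592  0.25194153]]
blade 623 [[ 0.50750519 -0.0478563   0.19413261]
 [ 0.70331145  0.07558781  0.20018339]]
scene knob 18 [ 0.54403824 -0.25459402  0.0930102 ] [ 0.5381063  -0.26554475  0.08751217] [ 0.54904337 -0.24599513  0.09562717]
scene grip 207 [0.54793162 0.08518532 0.23890559] [[0.52563944 0.07623362 0.21967331]
 [0.56822922 0.08957469 0.24910092]]
blade 1437 [[ 0.51509914 -0.09412488  0.19265746]
 [ 0.71362759  0.08177032  0.20176243]]
```

View pics/rect.png

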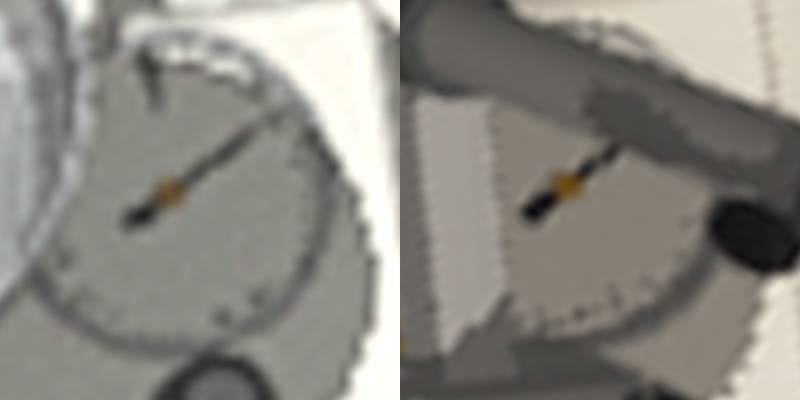

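Rectified top view (0.35 mm/px): the hub is at (170,194), the zero arrow runs (157,105)-(147,50), and the pointer tip is at (280,105), so the dial needs about 61° clockwise. Next: exact angles, rail and index height, and which way the gripper body lies.

```bash
cat >> h.py <<'E'
def polar(n,img,hub,z,r0,r1):  # mean brightness by clockwise angle (deg) from world +x
    a=np.radians(np.arange(-60,120,.5)); r=np.arange(r0,r1,.0005)
    A,Rr=np.meshgrid(a,r); X=np.stack([hub[0]+Rr*np.cos(A),hub[1]-Rr*np.sin(A),0*A+z],-1).reshape(-1,3)
    uv=proj(n,X).astype(np.float32).reshape(*A.shape,2)
    return np.degrees(a),cv2.remap(img.mean(2),uv[...,0],uv[...,1],cv2.INTER_LINEAR).mean(0)
def dip(a,p,lo,hi):  # centroid of dark dip
    k=(a>=lo)&(a<=hi); w=np.clip(np.median(p[k])-p[k],0,None); w[w<.35*w.max()]=0
    return (a[k]*w).sum()/w.sum(), w.max()
E
python3 - <<'E'
from h import *
t,td,s,sd=[np.load(f"pics/{n}.npy") for n in("t","td","s","sd")]
c=plane("top",[342,120+338/5],.061)[0]
hub=c[:2]+np.array([(200-194)*.00035,(200-170)*.00035]);print("hub",hub)
for r in((.018,.028),(.026,.036),(.03,.045),(.036,.048)):
    a,p=polar("top",t,hub,.061,*r); print(r,"zero",dip(a,p,-30,15),"ptr",dip(a,p,30,75))
W=cloud("top",td); tcp=np.array([.237,.578]); 
k=(np.hypot(W[...,0]-tcp[0],W[...,1]-tcp[1])<.15)&(W[...,2]>.22)&(W[...,2]<.40)
L=(W[k][:,:2]-tcp)@np.array([[-.925,.379],[.379,.925]]); 
for z in(.22,.25,.27,.3,.35):
    q=(W[k][:,2]>=z)&(W[k][:,2]<z+.05); 
    if q.sum()>3: print("hand z",z,q.sum(),"tool x",np.percentile(L[q,0],[2,98]),"tool y",np.percentile(L[q,1],[2,98]))
# heights over the rail / index / grip area in dispenser axes
W=cloud("scene",sd);ey=np.array([-.124,.992]);ex=np.array([.992,.124]);o=np.array([.553,.0058])
D=W[...,:2]-o; X=D@ex;Y=D@ey
for x0 in np.arange(-.05,.04,.01):
    print("x%.2f"%x0,*["%4.0f"%(1e3*np.median(W[...,2][m])) if (m:=(abs(X-x0-.005)<.005)&(abs(Y-y0)<.005)&(W[...,2]>.15)).any() else "  --" for y0 in np.arange(-.02,.11,.01)])
S=s[175+20:175+80,155+90:155+152]; cv2.imwrite("pics/blade.png",cv2.resize(S.clip(0,255).astype(np.uint8),None,fx=10,fy=10,interpolation=cv2.INTER_CUBIC))
E
```

```text
hub [ 0.60643965 -0.24640009]
(0.018, 0.028) zero (np.float64(12.20802958506271), np.float32(0.6005554)) ptr (np.float64(53.263133181065214), np.float32(23.918888))
(0.026, 0.036) zero (np.float64(-8.244501618630384), np.float32(11.747578)) ptr (np.float64(52.54345826328061), np.float32(25.167118))
(0.03, 0.045) zero (np.float64(-8.546028447698813), np.float32(24.247616)) ptr (np.float64(52.67968248965708), np.float32(16.364803))
(0.036, 0.048) zero (np.float64(-9.104528635742374), np.float32(30.93623)) ptr (np.float64(53.311738703159634), np.float32(10.76141))
hand z 0.22 8 tool x [-0.00741737 -0.0028236 ] tool y [0.04336493 0.05460051]
hand z 0.25 33 tool x [-0.03457655  0.03698175] tool y [-0.08629253  0.07024905]
hand z 0.27 277 tool x [-0.03471027  0.0342728 ] tool y [-0.09170521  0.07998856]
hand z 0.3 883 tool x [-0.03443125  0.03642796] tool y [-0.09381644  0.086249  ]
hand z 0.35 249 tool x [-0.03419366  0.01025972] tool y [-0.04959799  0.00098768]
x-0.05  194  195  195  195   --  199   --   --   --   --   --   --   --
x-0.04  195  195  195  195  196  201   --   --   --   --   --   --   --
x-0.03  317  194  195  194  198  198   --   --   --   --  202   --   --
x-0.02  323  195  195  195  195  195   --   --   --  248  232   --   --
x-0.01  324  195  195  194  195  195  195   --   --  247  230   --   --
x0.00  324  195  195  195  195  195  195  195  195  248  230   --   --
x0.01  322  194  194  195  195  195  195  195  194  248  229   --   --
x0.02  331  195  195  194  195  194  195  195  195  223  227   --   --
x0.03   --   --   --   --   --   --   --   --   --   --   --   --   --
```

View pics/blade.png

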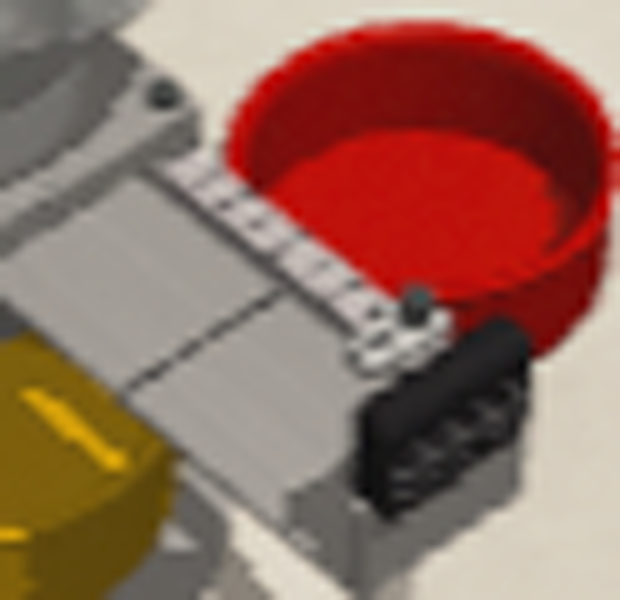

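Blade crop: the scored line runs (130,388)-(280,293), the index tongue is near (360,360), and the rail top is at about 199 mm. The dial needs about 61.5° clockwise. The 190 mm side of the body lies along the jaw axis. I'll move round on the robot's side of the hopper.

Call:
drive_tool(
  series=[
    [-0.0374, -0.0425, -0.007, 0, 0, 0, 1],
    [-0.0374, -0.0425, -0.007, 0, 0, 0, 1],
    [-0.0374, -0.0425, -0.007, 0, 0, 0, 1],
    [-0.0374, -0.0425, -0.007, 0, 0, 0, 1],
  ],
)

```text
time: 1.2
position: [0.3114, 0.3628, 0.2127]
tool_rot: [0.193, 0.981, 0.0, 0.0]
ft_force: [1.6, -0.6, 1.2]
grip_width: 0.0869
```

Call:
drive_tool(
  series=[
    [-0.0374, -0.0425, -0.007, 0, 0, 0, 1],
    [-0.0374, -0.0425, -0.007, 0, 0, 0, 1],
    [-0.0374, -0.0425, -0.007, 0, 0, 0, 1],
    [-0.0374, -0.0425, -0.007, 0, 0, 0, 1],
  ],
)

```text
time: 1.7
position: [0.3855, 0.1486, 0.2409]
tool_rot: [0.193, 0.981, 0.0, 0.001]
ft_force: [1.2, 0.3, -0.1]
grip_width: 0.0873
```

Run:
```python
from h import *
s=np.load("pics/s.npy")
S=s[218:236,272:296].clip(0,255).astype(np.uint8); a=cv2.resize(S,None,fx=24,fy=24,interpolation=cv2.INTER_CUBIC)
cv2.imwrite("pics/index.png",a)
o=robot.get_obs();print(np.round(o['position'],4),np.round(o['q'],3),np.round(o['tool_rot'],3))
```

```text
[0.3855 0.1486 0.2409] [ 0.096  0.157  1.855  0.     1.128 -1.086] [0.193 0.981 0.    0.001]
```

View pics/index.png

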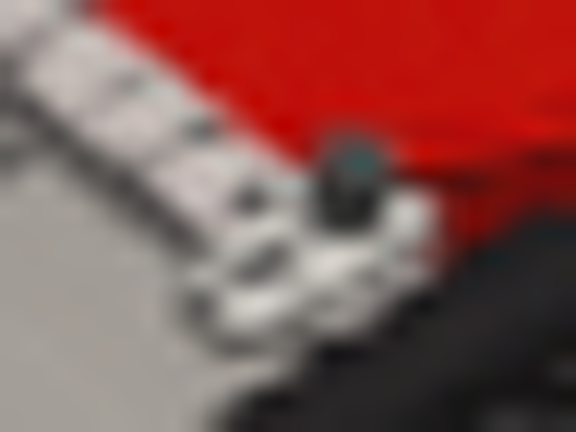

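The index saddle spans about (190,290)-(430,230) in this crop, with its dark line still unclear. I'll rectify it later. Continuing to the knob.

Call:
drive_tool(
  series=[
    [-0.0227, -0.0555, 0, 0, 0, 0, 1],
    [-0.0227, -0.0555, 0, 0, 0, 0, 1],
    [-0.0227, -0.0555, 0, 0, 0, 0, 1],
    [-0.0227, -0.0555, 0, 0, 0, 0, 1],
  ],
)

```text
time: 2.2
position: [0.3847, -0.0916, 0.2407]
tool_rot: [0.193, 0.981, -0.0, 0.001]
ft_force: [1.5, 0.3, 0.0]
grip_width: 0.0871
```

Call:
drive_tool(
  series=[
    [-0.0227, -0.0555, 0, 0, 0, 0, 1],
    [-0.0227, -0.0555, 0, 0, 0, 0, 1],
    [-0.0227, -0.0555, 0, 0, 0, 0, 1],
  ],
)

```text
time: 2.58
position: [0.3844, -0.2716, 0.2406]
tool_rot: [0.194, 0.981, -0.0, 0.001]
ft_force: [0.8, -0.3, -0.0]
grip_width: 0.0869
```

Call:
drive_tool(
  series=[
    [0, 0, 0.005, 0, 0, 10.1, 0.75],
    [0, 0, 0.005, 0, 0, 10.1, 0.75],
    [0, 0, 0.005, 0, 0, 10.1, 0.75],
    [0, 0, 0.005, 0, 0, 10.1, 0.75],
    [0, 0, 0.005, 0, 0, 10.1, 0.75],
  ],
)

```text
time: 3.2
position: [0.3847, -0.2695, 0.2153]
tool_rot: [0.596, 0.803, -0.0, 0.0]
ft_force: [-0.6, 0.2, -0.3]
grip_width: 0.0656
```

Run:
```python
from h import *
from scipy.spatial.transform import Rotation as Ro
o=robot.get_obs();R=Ro.from_quat(o['tool_rot']).as_matrix();print(np.round(o['position'],4),np.round(o['q'],3),o['grip_width']);print(np.round(R,3))
print("tool shift to knob, TCP z .072:",R.T@(np.array([.5246,-.2550,.072])-o['position']), "jaw deg",np.degrees(np.arctan2(R[1,1],R[0,1])))
s,t=np.load("pics/s.npy"),np.load("pics/t.npy")
ey=np.array([-.124,.992]);ey/=np.hypot(*ey);ex=np.array([ey[1],-ey[0]]);oo=np.array([.553,.0058])
def r2(n,im,z,W=.09,H=.11,sc=.0002):
    c=oo-.055*ex+.0*ey; q=[c+ey*(H-.02),c+ey*(H-.02)+ex*W,c-.02*ey+ex*W,c-.02*ey]
    q=np.c_[np.array(q),[z]*4]; w,h=int(W/sc),int(H/sc)
    Hm=cv2.getPerspectiveTransform(proj(n,q).astype(np.float32),np.float32([[0,0],[w,0],[w,h],[0,h]]))
    return cv2.warpPerspective(im,Hm,(w,h),flags=cv2.INTER_CUBIC)
a=np.hstack([r2("scene",s,.2),r2("top",t*1.8,.2)]).clip(0,255);print(a.shape)
cv2.imwrite("pics/idx2.png",cv2.resize(a[100:],None,fx=.88,fy=.88))
```

```text
[ 0.3847 -0.2695  0.2153] [-0.85   0.276  1.771  0.     1.094 -1.144] 0.06557644731493817
[[-0.29   0.957  0.   ]
 [ 0.957  0.29  -0.   ]
 [-0.     0.    -1.   ]]
tool shift to knob, TCP z .072: [-0.02669761  0.13809061  0.14329048] jaw deg 16.880173542979428
(550, 898, 3)[ WARN:0@0.089] global loadsave.cpp:1063 imwrite_ Unsupported depth image for selected encoder is fallbacked to CV_8U.
```

View pics/idx2.png

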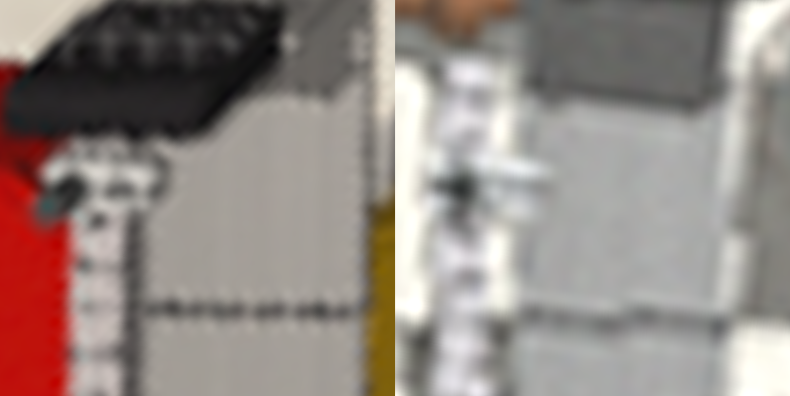

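Rectified at 0.227 mm/px. In the scene half the line is at row 309 and the index line at about row 188, with ticks every 44 rows. In the top half the line is at row 318 and the tongue at about row 183, which puts the index about 30.6 mm out. Now to the knob.

Call:
drive_tool(
  series=[
    [-0.009, 0.046, 0.02, 0, 0, 0, 0.75],
    [-0.009, 0.046, 0.02, 0, 0, 0, 0.75],
    [-0.0087, 0.0461, 0.02, 0, 0, 0, 0.75],
    [0, 0, 0, 0, 0, 0, 0.75],
  ],
)

```text
time: 3.7
position: [0.5264, -0.2532, 0.1533]
tool_rot: [0.592, 0.806, 0.0, -0.001]
ft_force: [-1.6, 0.3, -0.2]
grip_width: 0.0652
```

Call:
drive_tool(
  series=[
    [0, 0, 0.03, 0, 0, 0, 0.75],
    [0, 0, 0.03, 0, 0, 0, 0.75],
    [0, 0, 0.0225, 0, 0, 0, 0.75],
    [0, 0, 0, 0, 0, 0, 0.75],
  ],
)

```text
time: 4.2
position: [0.5224, -0.2534, 0.0718]
tool_rot: [0.593, 0.805, -0.0, -0.002]
ft_force: [0.2, -0.1, 0.4]
grip_width: 0.0652
```

Run:
```python
from h import *
from scipy.spatial.transform import Rotation as Ro
o=robot.get_obs();R=Ro.from_quat(o['tool_rot']).as_matrix();print(np.round(o['position'],4),np.round(o['q'],3),np.round(o['ft_force'],1))
print("left to go (tool):",R.T@(np.array([.5246,-.2550,.072])-o['position']))
ey=np.array([-.124,.992]);ey/=np.hypot(*ey);ex=np.array([ey[1],-ey[0]]);oo=np.array([.553,.0058])
for n,f in(("scene","s"),("top","t")):
    d=np.load(f"pics/{f}d.npy");im=np.load(f"pics/{f}.npy").mean(2);W=cloud(n,d)
    X=(W[...,:2]-oo)@ex*1e3;Y=(W[...,:2]-oo)@ey*1e3;Z=W[...,2]*1e3
    k=(X>-52)&(X<-14)&(Y>20)&(Y<44)&(Z>185)
    print(n);[print("%d,%d X%4.0f Y%5.1f Z%4.0f b%3.0f"%(v,u,X[v,u],Y[v,u],Z[v,u],im[v,u])) for v,u in np.argwhere(k) if Z[v,u]>198 or X[v,u]<-28]
    b=(abs(X)<18)&(abs(Y)<50)&(abs(Z-196)<6); print("blade Z",np.median(Z[b]))
```

```text
[ 0.5224 -0.2534  0.0718] [-0.644  0.62   1.64  -0.     0.886 -0.944] [ 0.2 -0.1  0.4]
left to go (tool): [-0.00221361  0.00159804 -0.00021822]
scene
224,285 X -37 Y 25.6 Z 208 b 77
224,286 X -39 Y 26.2 Z 207 b 75
224,287 X -40 Y 28.6 Z 208 b 77
225,285 X -36 Y 26.9 Z 206 b 62
225,286 X -37 Y 28.2 Z 206 b 70
225,287 X -39 Y 29.5 Z 206 b 68
226,283 X -34 Y 21.7 Z 200 b146
226,284 X -36 Y 22.8 Z 199 b136
226,285 X -34 Y 28.1 Z 205 b 61
226,286 X -36 Y 30.1 Z 205 b 47
226,287 X -38 Y 30.5 Z 204 b 51
226,288 X -42 Y 30.1 Z 201 b160
227,282 X -30 Y 23.2 Z 201 b188
227,283 X -32 Y 23.9 Z 200 b192
227,284 X -33 Y 26.6 Z 202 b153
227,285 X -34 Y 28.6 Z 202 b 95
227,286 X -36 Y 29.6 Z 201 b 67
227,287 X -38 Y 31.3 Z 202 b 99
227,288 X -41 Y 31.7 Z 200 b173
227,289 X -43 Y 32.8 Z 199 b151
228,281 X -27 Y 23.1 Z 200 b168
228,282 X -29 Y 23.4 Z 198 b148
228,283 X -29 Y 26.9 Z 201 b105
228,284 X -32 Y 27.5 Z 199 b164
228,285 X -33 Y 29.7 Z 200 b192
228,286 X -35 Y 31.2 Z 200 b195
228,287 X -37 Y 31.7 Z 199 b174
228,288 X -40 Y 32.2 Z 197 b136
228,289 X -42 Y 33.4 Z 197 b104
229,279 X -21 Y 22.1 Z
[... 1574 characters left out ...]
8
207,261 X -41 Y 30.2 Z 208 b 56
207,262 X -41 Y 27.1 Z 210 b 29
207,263 X -40 Y 23.9 Z 200 b 50
207,264 X -40 Y 20.7 Z 197 b 57
208,257 X -40 Y 43.3 Z 196 b128
208,258 X -40 Y 40.2 Z 196 b115
208,259 X -41 Y 37.0 Z 196 b 96
208,260 X -42 Y 33.8 Z 202 b 92
208,261 X -44 Y 30.6 Z 209 b 79
208,262 X -44 Y 27.5 Z 208 b 45
208,263 X -43 Y 24.3 Z 201 b 84
208,264 X -43 Y 21.2 Z 197 b 79
209,257 X -44 Y 43.7 Z 199 b113
209,258 X -44 Y 40.6 Z 199 b117
209,259 X -44 Y 37.4 Z 196 b110
209,260 X -46 Y 34.2 Z 203 b126
209,261 X -46 Y 31.1 Z 203 b114
209,262 X -47 Y 27.9 Z 203 b 71
209,263 X -47 Y 24.8 Z 203 b116
209,264 X -45 Y 21.6 Z 191 b117
210,260 X -48 Y 34.7 Z 201 b130
blade Z 196.83495928901056
```

Scene and top both put the index about 30.5 mm out, to be refined. Now I close on the knob.

Call:
drive_tool(
  series=[
    [-0.0022, 0.0016, 0, 0, 0, 0, 0.6],
    [0, 0, 0, 0, 0, 0, 0.3],
    [0, 0, 0, 0, 0, 0, 0.3],
    [0, 0, 0, 0, 0, 0, 0.3],
    [0, 0, 0, 0, 0, 0, 0.3],
  ],
  squeeze=25,
)

```text
time: 4.82
position: [0.5267, -0.2556, 0.0729]
tool_rot: [0.593, 0.805, 0.0, 0.0]
ft_force: [-0.1, 0.4, 0.4]
grip_width: 0.0281
```

Run:
```python
from h import *
from scipy.spatial.transform import Rotation as Ro
o=robot.get_obs();R=Ro.from_quat(o['tool_rot']).as_matrix();print(np.round(o['position'],4),o['grip_width'],np.round(o['ft_force'],1),"jaw",np.degrees(np.arctan2(R[1,1],R[0,1])))
# sub-pixel lines
s,t=[np.load(f"pics/{n}.npy").mean(2) for n in "st"]
ey=np.array([-.124,.992]);ey/=np.hypot(*ey);ex=np.array([ey[1],-ey[0]]);oo=np.array([.553,.0058])
def prof(n,im,x0,x1,y0,y1,z):
    x=np.arange(x0,x1,.001);y=np.arange(y0,y1,.0005);Xg,Yg=np.meshgrid(x,y)
    P=oo+Xg[...,None]*ex+Yg[...,None]*ey;P=np.concatenate([P,np.full(P.shape[:2]+(1,),z)],-1)
    uv=proj(n,P.reshape(-1,3)).astype(np.float32).reshape(*Xg.shape,2)
    return y*1e3,cv2.remap(im,uv[...,0],uv[...,1],cv2.INTER_LINEAR).mean(1)
for n,im,dz in(("scene",s,-.0023),("top",t,0)):
    for xa,xb in((-.022,.0),(0,.022)):
        y,p=prof(n,im,xa,xb,-.012,.010,.197+dz);w=np.clip(np.median(p)-8-p,0,None);print(n,"line",(y*w).sum()/w.sum(),w.max())
    for xa,xb in((-.032,-.026),(-.027,-.021)):
        y,p=prof(n,im,xa,xb,.014,.044,.2027+dz);print(n,"idx",[(float(a),int(b)) for a,b in zip(y[::2],p[::2])])
```

```text
[ 0.5267 -0.2556  0.0729] 0.028129436224089175 [-0.1  0.4  0.4] jaw 17.227847806752393
scene line -4.233748280942507 39.604866
scene line -4.616145120299059 40.948128
scene idx [(14.0, 162), (15.000000000000002, 165), (16.0, 167), (17.0, 164), (18.000000000000004, 155), (19.000000000000004, 145), (20.000000000000004, 142), (21.000000000000004, 149), (22.000000000000007, 162), (23.000000000000007, 171), (24.000000000000007, 170), (25.000000000000007, 153), (26.00000000000001, 134), (27.00000000000001, 126), (28.00000000000001, 136), (29.00000000000001, 154), (30.000000000000014, 169), (31.000000000000014, 177), (32.000000000000014, 176), (33.000000000000014, 161), (34.000000000000014, 145), (35.000000000000014, 136), (36.00000000000002, 134), (37.00000000000002, 128), (38.00000000000002, 113), (39.00000000000002, 88), (40.00000000000002, 63), (41.00000000000002, 44), (42.00000000000002, 37), (43.00000000000002, 36)]
scene idx [(14.0, 105), (15.000000000000002, 109), (16.0, 112), (17.0, 111), (18.000000000000004, 110), (19.000000000000004, 115), (20.000000000000004, 119), (21.000000000
[... 1471 characters left out ...]
90), (16.0, 91), (17.0, 91), (18.000000000000004, 92), (19.000000000000004, 93), (20.000000000000004, 97), (21.000000000000004, 100), (22.000000000000007, 103), (23.000000000000007, 101), (24.000000000000007, 99), (25.000000000000007, 97), (26.00000000000001, 94), (27.00000000000001, 91), (28.00000000000001, 88), (29.00000000000001, 95), (30.000000000000014, 105), (31.000000000000014, 116), (32.000000000000014, 116), (33.000000000000014, 108), (34.000000000000014, 100), (35.000000000000014, 95), (36.00000000000002, 93), (37.00000000000002, 92), (38.00000000000002, 90), (39.00000000000002, 91), (40.00000000000002, 91), (41.00000000000002, 92), (42.00000000000002, 93), (43.00000000000002, 94)]
```

Index distance: scene 31.4 mm, top 31.35 mm. The jaw width of 28 mm is less than the 36 mm knob, though, so I need to look.

Run:
```python
from h import *
t,d=robot.camera("top");s,_=robot.camera("scene");o=robot.get_obs();print(o['grip_width'],np.round(o['position'],4))
a=np.hstack([cv2.resize(t[150:240,300:390],(400,400),interpolation=cv2.INTER_CUBIC),cv2.resize(s[165:245,150:230],(400,400),interpolation=cv2.INTER_CUBIC)])
cv2.imwrite("pics/grip1.png",np.clip(a*1.3,0,255))
print(proj("top",[[.5246,-.255,.095],[.5267,-.2556,.073]]),proj("scene",[[.5246,-.255,.095]]))
```

```text
0.026880700328534846 [ 0.5266 -0.2556  0.0728]
[[344.23203782 207.61445401]
 [343.24562052 208.20190401]] [[220.50044599 195.36625681]][ WARN:0@2.236] global loadsave.cpp:1063 imwrite_ Unsupported depth image for selected encoder is fallbacked to CV_8U.
```

View pics/grip1.png

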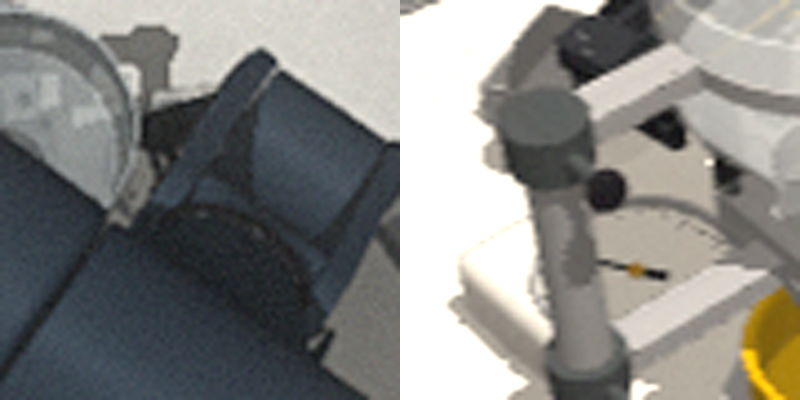

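Top view: the wrist hides the knob. Scene view: dark finger parts show at (665,125) and (730,175). I'll compare the fingers' 3D position with the knob's.

Run:
```python
from h import *
s,d=avg("scene",4);W=cloud("scene",d)
p=np.array([.5267,-.2556,.0728]);j=np.array([.956,.29,0])
for k in(-1,1):
    for r in (.0135,.028): print(k,r,proj("scene",[p+k*r*j,p+k*r*j+[0,0,.03]]).round(1).tolist())
print("knob axis",proj("scene",[[.5246,-.255,.068],[.5246,-.255,.096]]).round(1).tolist())
dark=s.max(2)<75
for v in range(178,212,2): print(v,[(u,*(W[v,u]*1e3).round().astype(int).tolist()) for u in range(192,226,3) if dark[v,u]])
```

```text
-1 0.0135 [[223.5, 198.8], [222.8, 190.9]]
-1 0.028 [[226.9, 196.1], [226.2, 188.2]]
1 0.0135 [[217.1, 204.0], [216.2, 196.0]]
1 0.028 [[213.6, 206.8], [212.7, 198.9]]
knob axis [[221.2, 202.5], [220.5, 195.1]]
178 [(192, 614, -227, 221)]
180 []
182 []
184 []
186 [(204, 640, -108, 292)]
188 [(201, 606, -198, 204), (204, 600, -195, 204)]
190 [(198, 607, -216, 185), (201, 603, -207, 190), (204, 600, -196, 196)]
192 [(201, 604, -207, 184), (204, 600, -197, 189)]
194 [(204, 601, -196, 183)]
196 [(213, 543, -264, 96)]
198 [(213, 547, -259, 94), (216, 540, -253, 95)]
200 [(192, 706, -32, 342), (213, 548, -257, 89), (216, 543, -249, 92)]
202 [(192, 707, -31, 338), (213, 547, -261, 78), (216, 606, -126, 212)]
204 [(192, 706, -33, 331)]
206 [(192, 708, -31, 327)]
208 []
210 []
```

Call:
drive_tool(
  series=[
    [0, 0, 0, 0, 0, 0, 0.15],
    [0, 0, 0, 0, 0, 0, 0.15],
    [0, 0, 0, 0, 0, 0, 0.15],
  ],
)

```text
time: 5.5
position: [0.5266, -0.2557, 0.0727]
tool_rot: [0.593, 0.805, -0.0, -0.0]
ft_force: [-0.3, -0.4, -0.4]
grip_width: 0.0138
```

Run:
```python
from h import *
a=np.load("pics/s.npy");b,d=avg("scene",4);b0=np.load("pics/sd.npy")
W0=cloud("scene",b0);W=cloud("scene",d)
for v in range(190,210,2): print(v,[(u,int(a[v,u].mean()),int(b[v,u].mean()),(W0[v,u]*1e3).round().astype(int).tolist(),(W[v,u]*1e3).round().astype(int).tolist()) for u in range(208,226,3)])
```

```text
190 [(208, 125, 115, [641, -87, 296], [641, -88, 295]), (211, 147, 145, [640, -76, 303], [639, -77, 302]), (214, 151, 140, [636, -68, 307], [637, -67, 308]), (217, 154, 144, [634, -59, 312], [633, -60, 311]), (220, 157, 149, [629, -54, 313], [630, -53, 314]), (223, 159, 150, [626, -47, 316], [625, -48, 316])]
192 [(208, 193, 127, [641, -89, 288], [640, -90, 287]), (211, 139, 138, [639, -78, 296], [640, -76, 298]), (214, 147, 137, [637, -68, 302], [637, -68, 302]), (217, 140, 142, [634, -60, 306], [634, -60, 306]), (220, 140, 147, [630, -53, 309], [630, -54, 309]), (223, 157, 156, [626, -47, 311], [626, -47, 311])]
194 [(208, 214, 135, [531, -320, 56], [530, -322, 54]), (211, 163, 119, [640, -78, 290], [639, -78, 290]), (214, 125, 129, [637, -68, 296], [637, -68, 296]), (217, 140, 138, [634, -61, 300], [634, -60, 300]), (220, 144, 147, [630, -54, 303], [630, -54, 302]), (223, 143, 149, [626, -48, 305], [627, -47, 306])]
196 [(208, 214, 135, [536, -310, 58], [536, -311, 57]), (211, 212, 134, [528, -307, 56], [529, -306, 57]), (214, 59, 63, [638, -68, 290], [637, -69, 289]), (217, 131, 
[... 1293 characters left out ...]
 -117, 208], [600, -118, 208]), (223, 90, 94, [594, -112, 209], [594, -113, 208])]
206 [(208, 87, 91, [560, -269, 62], [560, -269, 63]), (211, 123, 129, [550, -269, 57], [550, -270, 57]), (214, 70, 73, [613, -125, 203], [613, -125, 203]), (217, 84, 88, [609, -115, 208], [610, -115, 209]), (220, 91, 95, [604, -111, 209], [604, -111, 209]), (223, 89, 94, [598, -107, 209], [598, -107, 209])]
208 [(208, 107, 112, [562, -266, 58], [561, -268, 57]), (211, 80, 85, [557, -257, 63], [557, -257, 63]), (214, 76, 78, [612, -128, 194], [612, -127, 194]), (217, 70, 73, [611, -113, 204], [612, -112, 206]), (220, 89, 93, [607, -105, 208], [608, -104, 209]), (223, 92, 97, [601, -101, 208], [601, -102, 208])]
```

The jaws now read 14 mm, so there's no knob between them. I'll find where the hand really is from the pixels whose depth changed.

Run:
```python
from h import *
from scipy.spatial.transform import Rotation as Ro
o=robot.get_obs();R=Ro.from_quat(o['tool_rot']).as_matrix()
for n,f in(("scene","sd"),("top","td")):
    d0=np.load(f"pics/{f}.npy");_,d=avg(n,3);W=cloud(n,d);k=(d>0)&(abs(d-d0)>.01)
    P=(W[k]-o['position'])@R*1e3; uv=np.argwhere(k)
    m=(abs(P[:,0])<80)&(abs(P[:,1])<120)&(P[:,2]>-220); P=P[m];uv=uv[m]
    print(n,len(P)); i=np.argsort(-P[:,2])[:200:10]; print(np.c_[P[i].round(),uv[i]].astype(int).tolist())
    for z in range(-220,0,20):
        q=(P[:,2]>=z)&(P[:,2]<z+20)
        if q.sum()>2: print(z,q.sum(),np.percentile(P[q,:2],[2,98],axis=0).round().tolist())
```

```text
scene 294
[[-10, 55, 21, 216, 205], [11, 89, -111, 190, 197], [35, 89, -114, 193, 204], [35, 88, -117, 192, 204], [25, 87, -121, 189, 201], [35, 84, -124, 189, 205], [-27, 94, -132, 179, 184], [-24, 45, -134, 169, 198], [-21, 55, -139, 170, 196], [-19, 53, -142, 169, 197], [-25, 97, -144, 176, 183], [-20, 51, -146, 167, 197], [-22, 89, -147, 174, 186], [-23, 51, -148, 166, 196], [-27, 58, -148, 167, 193], [-17, 97, -148, 176, 185], [-16, 66, -149, 170, 194], [-4, 92, -149, 177, 190], [-26, 84, -149, 172, 186], [-17, 93, -149, 175, 186]]
-220 28 [[-31.0, 20.0], [-6.0, 38.0]]
-160 181 [[-36.0, 46.0], [5.0, 97.0]]
-140 47 [[-34.0, 41.0], [39.0, 96.0]]
-120 37 [[-36.0, 83.0], [38.0, 89.0]]
top 157
[[36, 78, -113, 183, 331], [30, 62, -126, 186, 335], [32, 65, -142, 184, 335], [29, 83, -148, 178, 334], [6, 82, -149, 176, 341], [14, 81, -150, 177, 339], [26, 64, -150, 183, 337], [22, 77, -150, 179, 337], [-29, -95, -150, 225, 371], [15, 67, -151, 181, 340], [17, 92, -151, 174, 337], [32, 87, -151, 177, 333], [27, 54, -152, 186, 338], [30, 65, -152, 183, 336], [39, 88, -153, 177, 331], [19, 68, -154, 181, 339]]
-160 138 [[-29.0, 14.0], [40.0, 92.0]]
-140 17 [[28.0, 47.0], [38.0, 74.0]]
```

Call:
drive_tool(
  series=[
    [0, 0, 0, 0, 0, 0, 0.75],
    [0, 0, 0, 0, 0, 0, 0.75],
    [0, 0, 0, 0, 0, 0, 0.75],
  ],
)

```text
time: 6.38
position: [0.5266, -0.2557, 0.0728]
tool_rot: [0.593, 0.805, -0.0, 0.0]
ft_force: [-0.0, -0.4, -0.1]
grip_width: 0.0355
```

Call:
drive_tool(
  series=[
    [0, 0, -0.05, 0, 0, 0, 0.75],
    [0, 0, -0.05, 0, 0, 0, 0.75],
    [0, 0, -0.04, 0, 0, 0, 0.75],
    [0, -0.06, 0, 0, 0, 0, 0.75],
    [0, -0.06, 0, 0, 0, 0, 0.75],
  ],
)

```text
time: 7.0
position: [0.4113, -0.2917, 0.2135]
tool_rot: [0.592, 0.806, -0.0, 0.001]
ft_force: [0.3, -1.3, -0.7]
grip_width: 0.0651
```

Run:
```python
from h import *
from scipy.spatial.transform import Rotation as Ro
o=robot.get_obs();R=Ro.from_quat(o['tool_rot']).as_matrix();print(o['position'],o['grip_width'])
d0=np.load("pics/sd.npy");s,d=avg("scene",3);W=cloud("scene",d);k=(d>0)&(abs(d-d0)>.01)
P=(W-o['position'])@R*1e3
k&=(abs(P[...,0])<60)&(abs(P[...,1])<110)&(P[...,2]>-160)
for z in range(-160,20,10):
    q=k&(P[...,2]>=z)&(P[...,2]<z+10)
    if q.sum()>2: print(z,q.sum(),np.percentile(P[q][:,:2],[2,98],axis=0).round().tolist())
t,td=avg("top",3)
a=np.hstack([cv2.resize(s[140:240,130:230],(400,400),interpolation=cv2.INTER_CUBIC),cv2.resize(1.6*t[160:235,305:380],(400,400),interpolation=cv2.INTER_CUBIC)])
cv2.imwrite("pics/grip2.png",np.clip(a,0,255).astype(np.uint8))
print("tcp px",proj("scene",[o['position']]),proj("scene",[o['position']-R[:,2]*.07]))
hub=[.60643965,-.24640009]
for r in((.026,.036),(.03,.045),(.036,.048)):
    a,p=polar("top",t,hub,.061,*r); print(r,"zero",dip(a,p,-30,15),"ptr",dip(a,p,30,75))
```

```text
[ 0.41133023 -0.29166678  0.21351835] 0.06514218230437598
-160 133 [[-19.0, -78.0], [31.0, 72.0]]
-150 621 [[-30.0, -92.0], [38.0, 94.0]]
-140 201 [[-30.0, -87.0], [38.0, 93.0]]
-130 280 [[-28.0, -82.0], [39.0, 89.0]]
-120 191 [[-33.0, -85.0], [39.0, 87.0]]
-110 55 [[-31.0, -85.0], [38.0, 86.0]]
-100 20 [[-10.0, -50.0], [13.0, 47.0]]
-90 37 [[-5.0, -47.0], [13.0, 48.0]]
-80 43 [[-7.0, -49.0], [12.0, 48.0]]
-70 48 [[-8.0, -44.0], [13.0, 43.0]]
-60 42 [[-10.0, -43.0], [12.0, 42.0]]
-50 20 [[-10.0, -43.0], [12.0, 11.0]]
-40 14 [[-8.0, -43.0], [11.0, -34.0]]
tcp px [[245.6446066  140.09471038]] [[244.70814359 118.40847993]]
(0.026, 0.036) zero (np.float64(-8.299258644714032), np.float32(13.991272)) ptr (np.float64(52.69911776603132), np.float32(32.72288))
(0.03, 0.045) zero (np.float64(-8.521172409218677), np.float32(29.277557)) ptr (np.float64(52.7191649780192), np.float32(20.95018))
(0.036, 0.048) zero (np.float64(-8.980331315811732), np.float32(37.969707)) ptr (np.float64(53.54489042491319), np.float32(14.463768))
```

View pics/grip2.png

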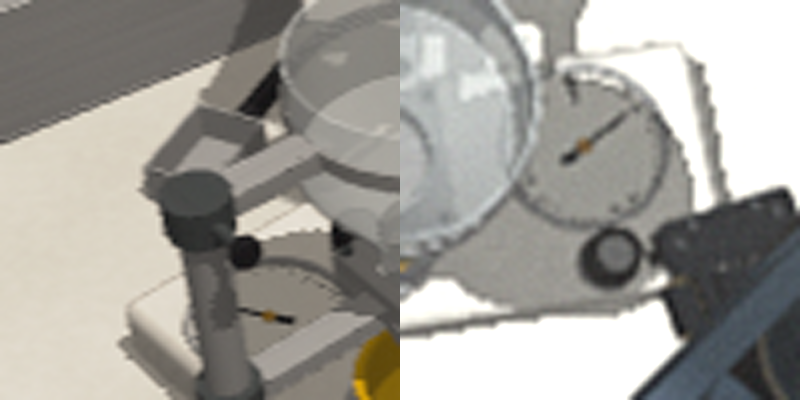

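Left half: the hopper hides the fingertips. Right half: the knob at (610,258) is untouched. The body edge seems to start about 40 mm further back than stated, so the fingertips may really sit higher than reported. I'll shift sideways so the scene camera can see them.

Call:
drive_tool(
  series=[
    [-0.06, 0, 0, 0, 0, 0, 0.75],
    [-0.06, 0, 0, 0, 0, 0, 0.75],
    [-0.03, 0, 0, 0, 0, 0, 0.75],
    [0, 0, 0, 0, 0, 0, 0.75],
  ],
)

```text
time: 7.8
position: [0.4583, -0.4363, 0.2118]
tool_rot: [0.593, 0.805, -0.0, 0.0]
ft_force: [-0.1, 1.1, -0.4]
grip_width: 0.0653
```

```bash
cat >> h.py <<'E'
def hand():
    from scipy.spatial.transform import Rotation as Ro
    o=robot.get_obs();R=Ro.from_quat(o['tool_rot']).as_matrix();print(np.round(o['position'],4),o['grip_width'],np.round(o['ft_force'],1),np.round(o['q'],3))
    d0=np.load("pics/sd.npy");s,d=avg("scene",3);W=cloud("scene",d);k=(d>0)&(abs(d-d0)>.01)
    P=(W-o['position'])@R*1e3
    k&=(abs(P[...,0])<60)&(abs(P[...,1])<110)&(P[...,2]>-160)
    for z in range(-130,50,10):
        q=k&(P[...,2]>=z)&(P[...,2]<z+10)
        if q.sum()>2: print(z,q.sum(),np.percentile(P[q][:,:2],[2,98],axis=0).round().tolist())
    print("tip",P[k][:,2].max())
E
python3 -c "
from h import *
hand();o=robot.get_obs();print(proj('scene',[o['position']]))"
```

```text
[ 0.4583 -0.4363  0.2118] 0.06528406631772482 [-0.1  1.1 -0.4] [-0.937  0.51   1.382  0.     1.249 -1.238]
-130 267 [[-27.0, -80.0], [40.0, 89.0]]
-120 182 [[-30.0, -81.0], [41.0, 90.0]]
-110 39 [[-30.0, -79.0], [38.0, 89.0]]
-100 24 [[-8.0, -50.0], [15.0, 51.0]]
-90 48 [[-3.0, -46.0], [14.0, 49.0]]
-80 45 [[-5.0, -39.0], [14.0, 48.0]]
-70 48 [[-10.0, -38.0], [14.0, 46.0]]
-60 44 [[-10.0, -39.0], [14.0, 44.0]]
-50 47 [[-9.0, -38.0], [14.0, 44.0]]
-40 13 [[-11.0, -39.0], [13.0, 43.0]]
tip -36.48862205768905
[[205.52851932 122.35610536]]
```

Found the cause: the fingertips are about 37-38 mm higher than the reported TCP, and the body edge agrees with the same offset. I'll go back and descend to a reported z of 0.038 (true about 0.076).

Call:
drive_tool(
  series=[
    [0.0514, 0.0388, 0.01, 0, 0, 0, 0.75],
    [0.0514, 0.0388, 0.01, 0, 0, 0, 0.75],
    [0.0513, 0.0388, 0.01, 0, 0, 0, 0.75],
    [0, 0, 0, 0, 0, 0, 0.75],
    [0, 0, 0, 0, 0, 0, 0.75],
  ],
)

```text
time: 8.57
position: [0.5194, -0.2592, 0.1845]
tool_rot: [0.592, 0.806, -0.0, 0.0]
ft_force: [0.6, -0.9, -0.2]
grip_width: 0.0651
```

Call:
drive_tool(
  series=[
    [0, 0, 0.045, 0, 0, 0, 0.75],
    [0, 0, 0.045, 0, 0, 0, 0.75],
    [0, 0, 0.034, 0, 0, 0, 0.75],
    [0, 0, 0.01, 0, 0, 0, 0.75],
    [0, 0, 0.01, 0, 0, 0, 0.75],
  ],
)

```text
time: 9.2
position: [0.5199, -0.2617, 0.0404]
tool_rot: [0.594, 0.805, -0.0, 0.001]
ft_force: [-0.6, -0.2, -0.2]
grip_width: 0.065
```

Call:
drive_tool(
  series=[
    [0, 0, 0, 0, 0, 0, 0.6],
    [0, 0, 0, 0, 0, 0, 0.3],
    [0, 0, 0, 0, 0, 0, 0.3],
    [0, 0, 0, 0, 0, 0, 0.3],
    [0, 0, 0, 0, 0, 0, 0.3],
  ],
  squeeze=25,
)

```text
time: 9.82
position: [0.5283, -0.2595, 0.0413]
tool_rot: [0.595, 0.804, 0.004, 0.007]
ft_force: [19.3, 8.2, -8.6]
grip_width: 0.0358
```

The knob is held (35.8 mm) but off-centre by about 8 mm along the jaw. I'll reopen, centre and close again.

Call:
drive_tool(
  series=[
    [0, 0.008, 0, 0, 0, 0, 0.55],
    [0.0035, 0, 0, 0, 0, 0, 0.55],
    [0, 0, 0, 0, 0, 0, 0.3],
    [0, 0, 0, 0, 0, 0, 0.3],
    [0, 0, 0, 0, 0, 0, 0.3],
  ],
)

```text
time: 10.45
position: [0.5264, -0.2542, 0.0402]
tool_rot: [0.594, 0.805, 0.001, 0.0]
ft_force: [3.2, 2.6, 0.7]
grip_width: 0.0354
```

```bash
cat >> h.py <<'E'
def st():
    from scipy.spatial.transform import Rotation as Ro
    o=robot.get_obs();R=Ro.from_quat(o['tool_rot']).as_matrix()
    print(o['time'],np.round(o['position'],4),"w",round(o['grip_width'],4),"F",np.round(o['ft_force'],1),"M",np.round(o['moment'],2),"Ftool",np.round(R.T@o['ft_force'],1),"jaw %.2f"%np.degrees(np.arctan2(R[1,1],R[0,1])),"tilt",np.round(R[:,2],3))
    return o,R
E
python3 -c "
from h import *
st()"
```

```text
10.45 [ 0.5264 -0.2542  0.0402] w 0.0354 F [3.2 2.6 0.7] M [ 0.43 -0.37  0.04] Ftool [ 1.6  3.8 -0.7] jaw 17.17 tilt [ 0.001  0.001 -1.   ]
```

Centred, with low force. Turning 61.5° clockwise.

Call:
drive_tool(
  series=[
    [0, 0, 0, 0, 0, 10.2, 0.3],
    [0, 0, 0, 0, 0, 10.2, 0.3],
    [0, 0, 0, 0, 0, 10.2, 0.3],
  ],
)

```text
time: 10.82
position: [0.5292, -0.2542, 0.0403]
tool_rot: [0.787, 0.617, 0.003, 0.002]
ft_force: [10.2, 5.2, -3.4]
grip_width: 0.0355
```

```bash
python3 -c "
from h import *
st()"
```

```text
10.825 [ 0.5292 -0.2542  0.0403] w 0.0355 F [10.2  5.2 -3.4] M [ 0.85 -1.51  0.12] Ftool [7.5 8.7 3.5] jaw -13.81 tilt [ 0.007 -0.    -1.   ]
```

Call:
drive_tool(
  series=[
    [0, 0, 0, 0, 0, 10.2, 0.3],
    [0, 0, 0, 0, 0, 10.2, 0.3],
    [0, 0, 0, 0, 0, 10.2, 0.3],
    [0, 0, 0, 0, 0, 0, 0.3],
    [0, 0, 0, 0, 0, 0, 0.3],
  ],
)

```text
time: 11.45
position: [0.5317, -0.2556, 0.0403]
tool_rot: [0.921, 0.39, 0.005, 0.003]
ft_force: [12.8, 2.8, -5.8]
grip_width: 0.0354
```

```bash
python3 -c "
from h import *
st()"
```

```text
11.45 [ 0.5317 -0.2556  0.0403] w 0.0354 F [12.8  2.8 -5.8] M [ 0.71 -1.99 -0.03] Ftool [10.9  7.1  5.9] jaw -44.13 tilt [ 0.011 -0.003 -1.   ]
```

Turned 61.3°. Releasing, then withdrawing so I can see the dial.

Call:
drive_tool(
  series=[
    [0, 0, 0, 0, 0, 0, 0.7],
    [0, 0, 0, 0, 0, 0, 0.7],
    [0, 0, 0, 0, 0, 0, 0.7],
  ],
)

```text
time: 11.82
position: [0.5247, -0.2543, 0.0398]
tool_rot: [0.92, 0.391, -0.001, -0.001]
ft_force: [0.0, 0.6, -0.6]
grip_width: 0.0563
```

Call:
drive_tool(
  series=[
    [0, 0, -0.05, 0, 0, 0, 0.7],
    [0, 0, -0.05, 0, 0, 0, 0.7],
    [-0.04, -0.042, 0, 0, 0, 0, 0.7],
    [-0.04, -0.042, 0, 0, 0, 0, 0.7],
    [0, 0, 0, 0, 0, 0, 0.7],
  ],
)

```text
time: 12.45
position: [0.4045, -0.2511, 0.1395]
tool_rot: [0.921, 0.39, -0.002, -0.003]
ft_force: [-0.4, 0.3, 0.5]
grip_width: 0.0603
```

Run:
```python
from h import *
st()
t,td=avg("top",8);np.save("pics/t2.npy",t);hub=[.60643965,-.24640009]
for r in((.012,.02),(.018,.028),(.026,.036),(.03,.04),(.036,.048)):
    a,p=polar("top",t,hub,.061,*r); print(r,dip(a,p,-30,15),"ptr",dip(a,p,30,75)); k=(a>=36)&(a<=70);print(p[k][::4].astype(int).tolist())
a=np.hstack([rect("top",t*1.8,hub,.061,half=.06,s=.0003),rect("top",np.load("pics/t.npy")*1.8,hub,.061,half=.06,s=.0003)]).clip(0,255).astype(np.uint8);cv2.imwrite("pics/dial2.png",a);print(a.shape)
```

```text
12.45 [ 0.4045 -0.2511  0.1395] w 0.0603 F [-0.4  0.3  0.5] M [-0.1   0.11  0.02] Ftool [-0.1 -0.5 -0.5] jaw -44.15 tilt [-0.005  0.004 -1.   ]
(0.012, 0.02) (np.float64(-13.59280997684171), np.float32(0.36798096)) ptr (np.float64(51.60036436319044), np.float32(18.454773))
[85, 81, 78, 73, 69, 66, 63, 60, 59, 60, 63, 67, 72, 77, 82, 86, 89, 91]
(0.018, 0.028) (np.float64(4.653865672753996), np.float32(0.30434418)) ptr (np.float64(53.51759548047838), np.float32(29.551235))
[94, 93, 91, 87, 83, 76, 69, 63, 59, 58, 60, 66, 72, 79, 86, 91, 94, 96]
(0.026, 0.036) (np.float64(-18.92840633688525), np.float32(0.46873474)) ptr (np.float64(53.99117394006324), np.float32(38.697903))
[95, 95, 95, 93, 89, 82, 73, 64, 57, 54, 56, 64, 74, 83, 90, 94, 95, 95]
(0.03, 0.04) (np.float64(-21.39046640259359), np.float32(0.5797577)) ptr (np.float64(54.15450477596058), np.float32(41.267532))
[94, 95, 95, 94, 92, 86, 78, 68, 57, 52, 55, 64, 76, 86, 92, 95, 95, 95]
(0.036, 0.048) (np.float64(-14.358856827712511), np.float32(3.7657623)) ptr (np.float64(55.315830879322505), np.float32(44.16629))
[94, 93, 93, 94, 95, 93, 87, 75, 60, 51, 50, 59, 72, 83, 91, 95, 96, 95]
(400, 800, 3)
```

View pics/dial2.png

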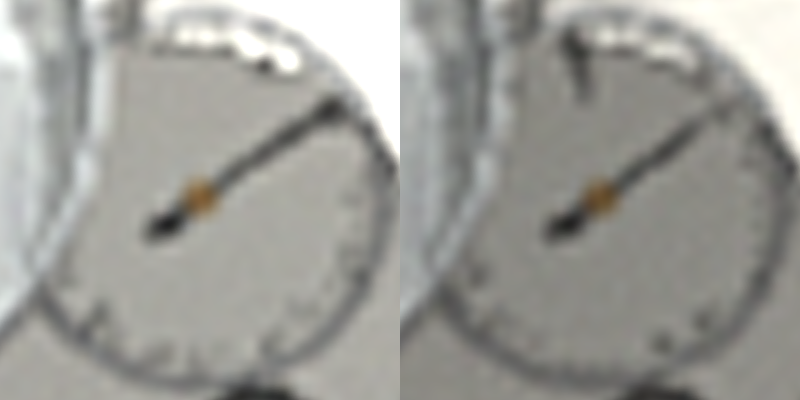

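Left, after the turn: the zero arrow now lies on the pointer at about (335,108), seemingly a degree or two past it. Right is before the turn. I'll quantify with difference profiles.

Run:
```python
from h import *
from scipy.ndimage import median_filter
t1,t2=np.load("pics/t.npy"),np.load("pics/t2.npy");hub=np.array([.60643965,-.24640009])
def D(t,lo,hi,r0,r1):
    a,p=polar("top",t,hub,.061,r0,r1);k=(a>=lo)&(a<=hi);b=np.interp(a[k],[lo+3,hi-3],[np.median(p[k][:10]),np.median(p[k][-10:])]);return a[k],1-p[k]/b
cen=lambda a,w:(a*np.clip(w,0,None)).sum()/np.clip(w,0,None).sum()
for r in(.016,.020,.024,.028,.032,.036,.040,.043,.046,.049):
    a,d1=D(t1,36,72,r-.002,r+.002);_,d2=D(t2,36,72,r-.002,r+.002)
    b,e1=D(t1,-25,8,r-.002,r+.002)
    f=lambda a,w:"%.1f(%.2f)"%(cen(a,np.where(w>.4*w.max(),w,0)),w.max())
    print(r,"ptr1",f(a,d1),"both",f(a,d2),"diff",f(a,d2-d1),"zero1",f(b,e1), (100*(d2-d1)[::4]).astype(int).tolist())
# pointer tail
for t in(t1,t2):
    for r in(.008,.012,.016):
        a=np.radians(np.arange(200,260,.5));X=np.c_[hub[0]+r*np.cos(a),hub[1]-r*np.sin(a),0*a+.061];uv=proj("top",X).astype(np.float32)
        p=cv2.remap(t.mean(2),uv[:,:1],uv[:,1:],cv2.INTER_LINEAR)[:,0];w=p.max()-p;w[w<.4*w.max()]=0;print("tail",r,(np.degrees(a)*w).sum()/w.sum()-180)
```

```text
0.016 ptr1 51.8(0.29) both 51.9(0.29) diff 59.2(0.01) zero1 -11.0(0.00) [0, 0, 0, 0, 0, 0, 0, 0, 0, 0, 0, 1, 1, 1, 0, 0, 0, 0, 0]
0.02 ptr1 53.5(0.34) both 53.6(0.36) diff 55.5(0.02) zero1 -8.6(0.00) [0, 0, 0, 0, 0, 0, 0, 1, 1, 1, 1, 1, 1, 1, 0, 0, 0, 0, 0]
0.024 ptr1 53.4(0.41) both 53.5(0.41) diff 60.7(0.01) zero1 -8.4(0.00) [0, 0, 0, 0, 0, 0, -1, -1, -1, 0, 0, 0, 0, 0, 0, 0, 0, 0, 0]
0.028 ptr1 53.0(0.38) both 53.9(0.39) diff 59.5(0.05) zero1 -8.5(0.05) [0, 0, 0, 0, 0, -1, -1, -1, 0, 1, 3, 4, 5, 4, 2, 0, 0, 0, 0]
0.032 ptr1 52.5(0.34) both 54.0(0.47) diff 57.1(0.17) zero1 -8.2(0.21) [0, 0, 0, -1, -1, -1, 0, 2, 8, 13, 17, 16, 13, 8, 3, 2, 0, 0, 0]
0.036 ptr1 52.0(0.24) both 54.3(0.45) diff 56.3(0.27) zero1 -8.2(0.33) [0, 0, 0, 0, 0, 0, 2, 7, 16, 23, 26, 25, 18, 10, 4, 1, 0, 0, 0]
0.04 ptr1 52.7(0.15) both 54.9(0.41) diff 55.9(0.31) zero1 -8.7(0.41) [0, 0, 0, 1, 2, 2, 2, 7, 16, 26, 30, 25, 15, 5, 0, 0, 0, 0, 0]
0.043 ptr1 54.4(0.16) both 55.4(0.48) diff 56.1(0.32) zero1 -8.9(0.44) [2, 0, -1, -1, 1, 3, 4, 10, 20, 29, 31, 27, 19, 10, 4, 0, 0, 0, -1]
0.046 ptr1 54.6(0.11) both 55.9(0.56) diff 56.5(0.46) zero1 -9.5(0.47) [1, 1, -1, -1, 3, 7, 12, 21, 33, 41, 46, 44, 36, 27, 17, 6, 0, 0, 0]
0.049 ptr1 51.4(0.02) both 56.4(0.50) diff 56.2(0.56) zero1 -10.3(0.48) [-4, -1, 2, 6, 11, 17, 25, 33, 41, 48, 53, 55, 47, 35, 25, 11, 0, 0, 3]
tail 0.008 54.497754401431195
tail 0.012 52.03148334817408
tail 0.016 55.50446527916523
tail 0.008 54.67339927924195
tail 0.012 52.18065652558877
tail 0.016 55.098266084213265
```

```bash
cat > fit.py <<'E'
from h import *
from scipy.optimize import least_squares
def dark(t):
    v0,u0,v1,u1=178,326,206,366
    g=t.mean(2)[v0:v1,u0:u1];b=np.median(t.mean(2)[185:197,336:352]);uv=np.stack(np.meshgrid(np.arange(u0,u1),np.arange(v0,v1)),-1).reshape(-1,2).astype(float)
    return uv,(1-g/b).ravel()
def seg(P,c,th,off,r0,r1,sg,A,B,rb):
    th=np.radians(th);d=np.array([np.cos(th),-np.sin(th)]);n=np.array([-np.sin(th),-np.cos(th)])
    q=P[:,:2]-c;l=q@d*1e3;w=q@n*1e3-off
    e=lambda x:1/(1+np.exp(-x/1.0))
    amp=A+(B-A)*e(l-rb)
    return amp*np.exp(-.5*(w/sg)**2)*e(l-r0)*e(r1-l)
def fit(f,h):
    uv,t1=dark(np.load("pics/t.npy"));_,t2=dark(np.load(f))
    o=np.load("pics/t.npy");sat=(o[...,2]-o[...,0])*((o[...,2]-o[...,0])>12);v,u=np.indices(sat.shape);m=(v>182)&(v<198)&(u>330)&(u<348)
    ou=[(u*sat)[m].sum()/sat[m].sum(),(v*sat)[m].sum()/sat[m].sum()]
    zd=.060;c=plane("top",ou,zd+h)[0][:2]
    Pp=plane("top",uv,zd+h);Pz=plane("top",uv,zd)
    lp=np.hypot(*(Pz[:,:2]-c).T)*1e3;inside=lp<46
    hubm=np.hypot(*(Pp[:,:2]-c).T)*1e3>5
    ang=np.degrees(np.arctan2(-(Pz[:,1]-c[1]),Pz[:,0]-c[0]))
    R1=inside&hubm&(ang>-30)&(ang<75)
    R1|=hubm&(lp<20)
    R2=R1&~((ang<30)&(lp>20))
    pp=lambda x,P:seg(P,c,x[0],x[1],-19,x[2],x[3],x[4],x[5],x[6])
    zz=lambda th,x,P:seg(P,c,th,0,x[0],60,x[1],x[2],x[3],x[4])
    x0=[53,0,43,1.3,.5,.3,20,-8.5,30,1.3,.3,.5,42,55]
    def res(x):
        mp=pp(x[:7],Pp)
        return np.r_[(mp+zz(x[7],x[8:13],Pz)*(1-mp)-t1)[R1],(mp+zz(x[13],x[8:13],Pz)*(1-mp)-t2)[R2]]
    s=least_squares(res,x0,loss="soft_l1",f_scale=.05)
    J=np.linalg.pinv(s.jac.T@s.jac)*2*s.cost/(len(s.fun)-14)
    return c,s.x,np.sqrt(np.diag(J)),np.sqrt(np.mean(s.fun**2))
if __name__=="__main__":
    import sys
    for h in(.002,.004,.006):
        c,x,e,r=fit(sys.argv[1],h)
        print("h",h,"c",c.round(4),"ptr %.2f±%.2f zero1 %.2f±%.2f zero2 %.2f±%.2f rms %.3f"%(x[0],e[0],x[7],e[7],x[13],e[13],r),x.round(2).tolist())
E
python3 fit.py pics/t2.npy
```

```text
h 0.002 c [ 0.6068 -0.2465] ptr 53.41±0.24 zero1 -8.24±0.65 zero2 56.23±0.31 rms 0.049 [53.41, 0.15, 41.72, 2.22, 0.74, 0.4, 4.49, -8.24, 28.99, 1.88, 0.28, 0.66, 42.21, 56.23]
h 0.004 c [ 0.6064 -0.2461] ptr 53.41±0.24 zero1 -7.50±0.64 zero2 55.94±0.31 rms 0.049 [53.41, 0.14, 41.65, 2.22, 0.74, 0.4, 4.5, -7.5, 29.43, 1.88, 0.28, 0.66, 42.75, 55.94]
h 0.006 c [ 0.6059 -0.2458] ptr 53.39±0.22 zero1 -6.83±0.51 zero2 55.31±0.20 rms 0.045 [53.39, 0.15, 41.21, 2.23, 0.74, 0.4, 4.44, -6.83, 29.4, 1.71, 0.29, 4639.23, 52.98, 55.31]
```

The fit says the dial overshot by about 2.4° (±0.5). Held positions at two yaw angles put the knob axis at about (0.528, -0.259). I'll regrip there and turn back 2.4°.

Call:
drive_tool(
  series=[
    [0.0401, 0.0471, 0, 0, 0, 0, 0.7],
    [0.0402, 0.0471, 0, 0, 0, 0, 0.7],
    [0, 0, 0.045, 0, 0, 0, 0.7],
    [0, 0, 0.045, 0, 0, 0, 0.7],
    [0, 0, 0.0095, 0, 0, 0, 0.6],
  ],
)

```text
time: 13.48
position: [0.5317, -0.2594, 0.0373]
tool_rot: [0.92, 0.391, -0.002, -0.003]
ft_force: [0.1, 0.3, 0.4]
grip_width: 0.0567
```

Call:
drive_tool(
  series=[
    [0, 0, 0, 0, 0, 0, 0.55],
    [0, 0, 0, 0, 0, 0, 0.3],
    [0, 0, 0, 0, 0, 0, 0.3],
    [0, 0, 0, 0, 0, 0, 0.3],
  ],
)

```text
time: 13.98
position: [0.5294, -0.2572, 0.0412]
tool_rot: [0.92, 0.391, -0.002, -0.005]
ft_force: [-6.6, 7.2, 2.0]
grip_width: 0.0352
```

```bash
python3 -c "
from h import *
st()"
```

```text
13.975 [ 0.5294 -0.2572  0.0412] w 0.0352 F [-6.6  7.2  2. ] M [ 1.12  1.15 -0.1 ] Ftool [ 0.6 -9.8 -1.9] jaw -43.99 tilt [-0.008  0.007 -1.   ]
```

Call:
drive_tool(
  series=[
    [0, 0, 0, 0, 0, -1.2, 0.3],
    [0, 0, 0, 0, 0, -1.2, 0.3],
    [0, 0, 0, 0, 0, 0, 0.3],
    [0, 0, 0, 0, 0, 0, 0.3],
  ],
)

```text
time: 14.48
position: [0.5292, -0.2571, 0.0412]
tool_rot: [0.912, 0.41, -0.002, -0.005]
ft_force: [-4.8, 7.4, 1.7]
grip_width: 0.0352
```

```bash
python3 -c "
from h import *
st()"
```

```text
14.475 [ 0.5292 -0.2571  0.0412] w 0.0352 F [-4.8  7.4  1.7] M [ 1.11  1.2  -0.02] Ftool [ 2.4 -8.5 -1.6] jaw -41.57 tilt [-0.008  0.007 -1.   ]
```

Turned back 2.42°. Release, retreat and re-measure.

Call:
drive_tool(
  series=[
    [0, 0, 0, 0, 0, 0, 0.7],
    [0, 0, 0, 0, 0, 0, 0.7],
    [0, 0, 0, 0, 0, 0, 0.7],
  ],
)

```text
time: 14.85
position: [0.5352, -0.263, 0.042]
tool_rot: [0.912, 0.41, 0.001, 0.002]
ft_force: [0.6, -0.3, 0.3]
grip_width: 0.0565
```

Call:
drive_tool(
  series=[
    [0, 0, -0.05, 0, 0, 0, 0.7],
    [0, 0, -0.06, 0, 0, 0, 0.7],
    [-0.045, -0.045, -0.03, 0, 0, 0, 0.7],
    [-0.045, -0.045, -0.03, 0, 0, 0, 0.7],
    [0, 0, 0, 0, 0, 0, 0.7],
  ],
)

```text
time: 15.48
position: [0.4192, -0.2695, 0.2068]
tool_rot: [0.913, 0.409, 0.001, 0.003]
ft_force: [0.3, 0.1, -0.3]
grip_width: 0.0612
```

```bash
python3 - <<'E'
from h import *
st()
t,td=avg("top",8);np.save("pics/t3.npy",t);
E
python3 fit.py pics/t3.npy
```

```text
15.475 [ 0.4192 -0.2695  0.2068] w 0.0612 F [ 0.3  0.1 -0.3] M [-0.12  0.07  0.02] Ftool [0.3 0.2 0.3] jaw -41.75 tilt [ 0.003 -0.004 -1.   ]
h 0.002 c [ 0.6068 -0.2465] ptr 53.23±0.21 zero1 -10.51±70.32 zero2 55.94±216.28 rms 0.049 [53.23, 0.12, 47.49, 2.2, 0.74, 0.41, 4.79, -10.51, 27.22, 0.27, 0.75, 0.5, 40.17, 55.94]
h 0.004 c [ 0.6064 -0.2461] ptr 53.23±0.21 zero1 -9.70±8.31 zero2 55.62±22.27 rms 0.049 [53.23, 0.12, 47.42, 2.2, 0.74, 0.41, 4.78, -9.7, 27.75, 0.32, 0.51, 0.36, 39.85, 55.62]
h 0.006 c [ 0.6059 -0.2458] ptr 53.10±0.23 zero1 -8.63±0.43 zero2 54.35±0.48 rms 0.048 [53.1, 0.12, 41.29, 2.2, 0.74, 0.4, 4.88, -8.63, 22.03, 0.64, 0.25, 88.17, 45.93, 54.35]
```

Run:
```python
import fit; from fit import *
for h in(.002,.004):
    c,x,_,_=fit.fit("pics/t2.npy",h)
    for f in("t2","t3"):
        uv,t=dark(np.load(f"pics/{f}.npy"));Pp=plane("top",uv,.06+h);Pz=plane("top",uv,.06)
        lp=np.hypot(*(Pz[:,:2]-c).T)*1e3;ang=np.degrees(np.arctan2(-(Pz[:,1]-c[1]),Pz[:,0]-c[0]));k=(lp>24)&(lp<46)&(ang>35)&(ang<75)
        mp=seg(Pp,c,x[0],x[1],-19,x[2],x[3],x[4],x[5],x[6])
        th=np.arange(46,64,.1);S=[((mp+seg(Pz,c,a,0,x[8],60,x[9],x[10],x[11],x[12])*(1-mp)-t)[k]**2).sum() for a in th]
        print(h,f,"ptr",x[0].round(2),"zero best",th[np.argmin(S)].round(1),[round(v,4) for v in S[::15]])
t1,hub=np.load("pics/t.npy"),np.array([.60643965,-.24640009])
cen=lambda a,w:(a*w).sum()/w.sum()
for r in(.030,.033,.036,.040,.043,.046,.049):
    o=[]
    for f in("t","t2","t3"):
        a,p=polar("top",np.load(f"pics/{f}.npy"),hub,.061,r-.002,r+.002);k=(a>=36)&(a<=72);a=a[k];p=p[k];w=1-p/np.interp(a,[39,69],[np.median(p[:10]),np.median(p[-10:])]);o.append(w)
    f=lambda w:round(cen(a,np.where(w>.4*w.max(),w,0)),1)
    print(r,"ptr",f(o[0]),"both2",f(o[1]),"both3",f(o[2]),"diff2",f(o[1]-o[0]),"diff3",f(o[2]-o[0]))
```

```text
Traceback (most recent call last):
AttributeError: 'function' object has no attribute 'fit'
```

Run:
```python
from fit import *
for h in(.002,.004):
    c,x,_,_=fit("pics/t2.npy",h)
    for f in("t2","t3"):
        uv,t=dark(np.load(f"pics/{f}.npy"));Pp=plane("top",uv,.06+h);Pz=plane("top",uv,.06)
        lp=np.hypot(*(Pz[:,:2]-c).T)*1e3;ang=np.degrees(np.arctan2(-(Pz[:,1]-c[1]),Pz[:,0]-c[0]));k=(lp>24)&(lp<46)&(ang>35)&(ang<75)
        mp=seg(Pp,c,x[0],x[1],-19,x[2],x[3],x[4],x[5],x[6])
        th=np.arange(46,64,.1);S=[((mp+seg(Pz,c,a,0,x[8],60,x[9],x[10],x[11],x[12])*(1-mp)-t)[k]**2).sum() for a in th]
        print(h,f,"ptr",x[0].round(2),"zero best",th[np.argmin(S)].round(1),[round(v,4) for v in S[::15]])
hub=np.array([.60643965,-.24640009])
cen=lambda a,w:(a*w).sum()/w.sum()
for r in(.030,.033,.036,.040,.043,.046,.049):
    o=[]
    for f in("t","t2","t3"):
        a,p=polar("top",np.load(f"pics/{f}.npy"),hub,.061,r-.002,r+.002);k=(a>=36)&(a<=72);a=a[k];p=p[k];w=1-p/np.interp(a,[39,69],[np.median(p[:10]),np.median(p[-10:])]);o.append(w)
    f=lambda w:round(cen(a,np.where(w>.4*w.max(),w,0)),1)
    print(r,"ptr",f(o[0]),"both2",f(o[1]),"both3",f(o[2]),"diff2",f(o[1]-o[0]),"diff3",f(o[2]-o[0]))
```

```text
0.002 t2 ptr 53.41 zero best 56.2 [np.float64(1.2427), np.float64(1.236), np.float64(1.1843), np.float64(0.9002), np.float64(0.5189), np.float64(0.2343), np.float64(0.0984), np.float64(0.0661), np.float64(0.1995), np.float64(0.4686), np.float64(0.6805), np.float64(0.8953)]
0.002 t3 ptr 53.41 zero best 53.4 [np.float64(0.8713), np.float64(0.7929), np.float64(0.7091), np.float64(0.4878), np.float64(0.2626), np.float64(0.186), np.float64(0.2517), np.float64(0.3597), np.float64(0.5469), np.float64(0.7721), np.float64(0.8422), np.float64(0.8601)]
0.004 t2 ptr 53.41 zero best 55.9 [np.float64(1.2525), np.float64(1.2464), np.float64(1.1711), np.float64(0.8579), np.float64(0.4774), np.float64(0.2103), np.float64(0.0923), np.float64(0.0826), np.float64(0.2589), np.float64(0.5321), np.float64(0.7352), np.float64(0.9704)]
0.004 t3 ptr 53.41 zero best 53.2 [np.float64(0.8775), np.float64(0.7996), np.float64(0.7008), np.float64(0.4643), np.float64(0.2525), np.float64(0.1996), np.float64(0.2798), np.float64(0.398), np.float64(0.6097), np.float64(0.8154), np.float64(0.8555), np.float64(0.8879)]
0.03 ptr 52.5 both2 53.7 both3 52.8 diff2 57.8 diff3 54.7
0.033 ptr 52.3 both2 54.1 both3 52.6 diff2 57.0 diff3 54.1
0.036 ptr 52.0 both2 54.3 both3 52.6 diff2 56.3 diff3 53.8
0.04 ptr 52.7 both2 54.9 both3 53.5 diff2 55.9 diff3 54.1
0.043 ptr 54.4 both2 55.4 both3 53.3 diff2 56.1 diff3 52.6
0.046 ptr 54.6 both2 55.9 both3 53.8 diff2 56.5 diff3 53.3
0.049 ptr 51.4 both2 56.4 both3 55.2 diff2 56.2 diff3 55.1
```

Tare done: the zero line fits at 53.3° against the pointer at 53.4°. Now the gate: rise above the hopper while turning the jaw to 7°, then cross over it.

Call:
drive_tool(
  series=[
    [0, 0, -0.04, 0, 0, -9.8, 0.8],
    [0, 0, -0.04, 0, 0, -9.8, 0.8],
    [0, 0, -0.04, 0, 0, -9.8, 0.9],
    [0, 0, -0.04, 0, 0, -9.8, 1],
    [0, 0, 0, 0, 0, -9.8, 1],
  ],
)

```text
time: 16.5
position: [0.4227, -0.2695, 0.367]
tool_rot: [0.657, 0.754, -0.0, 0.004]
ft_force: [-0.0, -1.3, -0.4]
grip_width: 0.085
```

```bash
python3 -c "
from h import *
o,R=st();print(o['q'].round(2) if hasattr(o['q'],'round') else o['q'],R.T@(np.array([.5435,.0825,o['position'][2]])-o['position']))"
```

```text
16.5 [ 0.4227 -0.2695  0.367 ] w 0.085 F [-0.  -1.3 -0.4] M [-0.1   0.1   0.03] Ftool [-1.3 -0.2  0.4] jaw 7.80 tilt [ 0.005 -0.005 -1.   ]
[-0.79  0.18  1.47  0.    1.49 -0.93] [ 0.33233303  0.16744631 -0.00121778]
```

Call:
drive_tool(
  series=[
    [0.0554, 0.0279, 0, 0, 0, 0, 1],
    [0.0554, 0.0279, 0, 0, 0, 0, 1],
    [0.0554, 0.0279, 0, 0, 0, 0, 1],
    [0.0554, 0.0279, 0, 0, 0, 0, 1],
    [0.0554, 0.0279, 0, 0, 0, 0, 1],
  ],
)

```text
time: 17.12
position: [0.524, 0.0269, 0.3633]
tool_rot: [0.66, 0.752, -0.0, -0.0]
ft_force: [1.3, -0.6, 0.3]
grip_width: 0.0869
```

Call:
drive_tool(
  series=[
    [0.0554, 0.0279, 0, 0, 0, 0, 1],
    [0, 0, 0, 0, 0, 0, 1],
    [0, 0, 0, 0, 0, 0, 1],
  ],
)

```text
time: 17.5
position: [0.5435, 0.0833, 0.363]
tool_rot: [0.659, 0.752, -0.001, -0.0]
ft_force: [-0.3, 0.9, 0.3]
grip_width: 0.0869
```

```bash
python3 -c "
from h import *
o,R=st();print(np.round(o['q'],2),R.T@(np.array([.5435,.0825,.18])-o['position']));hand()"
```

```text
17.5 [0.5435 0.0833 0.363 ] w 0.0869 F [-0.3  0.9  0.3] M [-0.09  0.05 -0.02] Ftool [ 0.9 -0.2 -0.3] jaw 7.50 tilt [-0.002 -0.001 -1.   ]
[-0.05  0.27  1.36 -0.    1.52 -0.18] [-0.00070408  0.00022807  0.18299079]
[0.5435 0.0833 0.363 ] 0.08690710598644545 [-0.3  0.9  0.3] [-5.100e-02  2.650e-01  1.359e+00 -1.000e-03  1.519e+00 -1.820e-01]
-130 532 [[-31.0, -79.0], [38.0, 88.0]]
-120 311 [[-34.0, -82.0], [38.0, 89.0]]
-110 64 [[-30.0, -69.0], [36.0, 88.0]]
-100 29 [[-11.0, -57.0], [11.0, -46.0]]
-90 44 [[-11.0, -56.0], [11.0, 51.0]]
-80 67 [[-6.0, -54.0], [11.0, 57.0]]
-70 85 [[-10.0, -50.0], [11.0, 56.0]]
-60 88 [[-11.0, -48.0], [11.0, 54.0]]
-50 89 [[-10.0, -49.0], [11.0, 54.0]]
-40 27 [[-10.0, -48.0], [11.0, 54.0]]
tip -35.40051996018399
```

Hand and grip line up in the scene frame. Descending to a reported z of 0.180, then closing.

Call:
drive_tool(
  series=[
    [0, 0, 0.05, 0, 0, 0, 1],
    [0, 0, 0.05, 0, 0, 0, 1],
    [0, 0, 0.045, 0, 0, 0, 1],
    [0, 0, 0.025, 0, 0, 0, 1],
    [0, 0, 0.012, 0, 0, 0, 1],
  ],
)

```text
time: 18.27
position: [0.5428, 0.0817, 0.1805]
tool_rot: [0.661, 0.751, -0.001, -0.001]
ft_force: [-0.3, 0.4, 1.3]
grip_width: 0.0872
```

```bash
python3 -c "
from h import *
o,R=st();print(R.T@(np.array([.5435,.0825,.18])-o['position']))"
```

```text
18.275 [0.5428 0.0817 0.1805] w 0.0872 F [-0.3  0.4  1.3] M [-0.14  0.08  0.01] Ftool [ 0.5 -0.3 -1.2] jaw 7.28 tilt [-0.002  0.    -1.   ]
[0.00069545 0.00075789 0.00047566]
```

Call:
drive_tool(
  series=[
    [0, 0, 0, 0, 0, 0, 0.7],
    [0, 0, 0, 0, 0, 0, 0.4],
    [0, 0, 0, 0, 0, 0, 0.4],
    [0, 0, 0, 0, 0, 0, 0.4],
    [0, 0, 0, 0, 0, 0, 0.4],
  ],
  squeeze=40,
)

```text
time: 18.9
position: [0.5433, 0.0831, 0.1822]
tool_rot: [0.66, 0.752, -0.0, -0.0]
ft_force: [-2.9, -0.9, 1.7]
grip_width: 0.0461
```

```bash
python3 -c "
from h import *
o,R=st()"
```

```text
18.9 [0.5433 0.0831 0.1822] w 0.0461 F [-2.9 -0.9  1.7] M [-0.12  0.37 -0.02] Ftool [-0.5 -2.9 -1.7] jaw 7.44 tilt [-0. -0. -1.]
```

The grip is held (46.1 mm). Pulling along tool +x.

Call:
drive_tool(
  series=[
    [0.008, 0, 0, 0, 0, 0, 0.4],
    [0.008, 0, 0, 0, 0, 0, 0.4],
    [0.008, 0, 0, 0, 0, 0, 0.4],
    [0.007, 0, 0, 0, 0, 0, 0.4],
    [0, 0, 0, 0, 0, 0, 0.4],
  ],
)

```text
time: 19.52
position: [0.5403, 0.1114, 0.1822]
tool_rot: [0.659, 0.752, -0.002, 0.002]
ft_force: [-0.2, -8.3, 1.1]
grip_width: 0.0458
```

Call:
drive_tool(
  series=[
    [0, 0, 0, 0, 0, 0, 0.4],
    [0, 0, 0, 0, 0, 0, 0.4],
  ],
)

```text
time: 19.77
position: [0.5403, 0.1111, 0.1822]
tool_rot: [0.66, 0.752, -0.002, 0.002]
ft_force: [-0.3, -7.8, 1.7]
grip_width: 0.0454
```

```bash
cat >> h.py <<'E'
EY=np.array([-.124,.992]);EY/=np.hypot(*EY);EX=np.array([EY[1],-EY[0]]);OO=np.array([.553,.0058])
def prof(n,im,x0,x1,y0,y1,z):
    x=np.arange(x0,x1,.001);y=np.arange(y0,y1,.0005);Xg,Yg=np.meshgrid(x,y)
    P=OO+Xg[...,None]*EX+Yg[...,None]*EY;P=np.concatenate([P,np.full(P.shape[:2]+(1,),z)],-1)
    uv=proj(n,P.reshape(-1,3)).astype(np.float32).reshape(*Xg.shape,2)
    return y*1e3,cv2.remap(im,uv[...,0],uv[...,1],cv2.INTER_LINEAR).mean(1)
E
python3 - <<'E'
from h import *
o,R=st();print("pulled",(np.array(o['position'])[:2]-[.5433,.0831])@EY*1e3)
for n,dz in(("scene",-.0023),("top",0)):
    t,_=avg(n,4);im=t.mean(2);np.save(f"pics/{n}g.npy",t)
    for xa,xb in((-.022,-.011),(-.011,0),(0,.011),(.011,.022)):
        y,p=prof(n,im,xa,xb,-.012,.05,.197+dz);print(n,xa,p[::4].astype(int).tolist())
    y,p=prof(n,im,-.03,-.023,-.012,.05,.2027+dz);print(n,"idx",p[::4].astype(int).tolist())
E
```

```text
19.775 [0.5403 0.1111 0.1822] w 0.0454 F [-0.3 -7.8  1.7] M [-1.36  0.15 -0.1 ] Ftool [-7.7 -1.3 -1.7] jaw 7.46 tilt [ 0.001 -0.005 -1.   ]
pulled 28.139934960776486
scene -0.022 [57, 57, 58, 58, 57, 57, 57, 57, 57, 57, 57, 57, 57, 58, 58, 58, 58, 58, 58, 58, 58, 58, 58, 58, 59, 58, 59, 59, 59, 58, 58]
scene -0.011 [57, 57, 57, 57, 57, 57, 57, 57, 57, 58, 58, 58, 57, 57, 58, 58, 57, 58, 58, 58, 58, 58, 58, 57, 58, 58, 57, 59, 67, 71, 66]
scene 0 [56, 62, 72, 71, 60, 56, 56, 56, 55, 55, 55, 56, 56, 56, 56, 56, 56, 56, 56, 56, 54, 55, 65, 68, 61, 56, 55, 55, 56, 56, 56]
scene 0.011 [31, 30, 31, 31, 29, 28, 28, 29, 29, 28, 27, 27, 28, 28, 28, 28, 27, 27, 27, 27, 28, 28, 28, 28, 27, 27, 27, 28, 28, 28, 26]
scene idx [62, 56, 54, 47, 40, 38, 38, 39, 45, 54, 57, 57, 58, 58, 58, 58, 58, 59, 58, 58, 59, 59, 59, 58, 58, 58, 59, 59, 57, 50, 42]
top -0.022 [65, 65, 65, 64, 64, 65, 65, 64, 64, 65, 64, 64, 64, 64, 64, 65, 64, 61, 56, 52, 53, 64, 66, 63, 63, 63, 62, 62, 62, 62, 62]
top -0.011 [65, 65, 65, 65, 65, 65, 65, 64, 64, 65, 65, 65, 64, 65, 65, 65, 64, 59, 55, 53, 61, 65, 65, 65, 65, 65, 64, 64, 64, 64, 64]
top 0 [65, 65, 66, 65, 65, 65, 65, 65, 65, 65, 65, 65, 65, 65, 66, 66, 63, 59, 53, 55, 62, 65, 66, 65, 66, 66, 65, 65, 65, 65, 65]
top 0.011 [68, 67, 66, 65, 64, 65, 66, 68, 69, 70, 69, 68, 68, 66, 66, 65, 64, 60, 56, 54, 63, 71, 70, 68, 67, 67, 66, 66, 64, 62, 62]
top idx [68, 69, 67, 64, 64, 66, 69, 70, 71, 72, 68, 66, 73, 82, 92, 90, 89, 88, 75, 64, 62, 71, 83, 89, 95, 97, 97, 98, 99, 96, 90]
```

Top view: the line is now at about Y 25.0 and the index at about 27.2 (28.0 measured earlier); scene says about 3 mm remains. Pulling 2.6 mm more, then using my last picture.

Call:
drive_tool(
  series=[
    [0.0026, 0, 0, 0, 0, 0, 0.4],
    [0, 0, 0, 0, 0, 0, 0.4],
    [0, 0, 0, 0, 0, 0, 0.4],
  ],
)

```text
time: 20.55
position: [0.5401, 0.1133, 0.1822]
tool_rot: [0.66, 0.752, -0.002, 0.002]
ft_force: [0.2, -8.0, 1.4]
grip_width: 0.0462
```

Run:
```python
from h import *
o,R=st();print("pulled",(np.array(o['position'])[:2]-[.5433,.0831])@EY*1e3)
t,_=avg("top",8);np.save("pics/tg2.npy",t);im=t.mean(2)
for xa in(-.022,-.0165,-.011,-.0055,0,.0055,.011,.0165):
    y,p=prof("top",im,xa,xa+.0055,.016,.040,.197);w=np.clip(np.percentile(p,60)-3-p,0,None);print(xa,round((y*w).sum()/w.sum(),2),round(w.max(),1))
for xa in(-.040,-.036,-.032,-.028,-.024):
    y,p=prof("top",im,xa,xa+.004,.016,.040,.2027);print("idx",xa,p[::2].astype(int).tolist())
print("px line",proj("top",[[*(OO+.0275*EY+x*EX),.197] for x in(-.02,0,.02)]).round(2).tolist())
print(im[194:212,253:270].astype(int))
c=t[188:214,244:274];a=cv2.resize(np.clip(c*1.9,0,255).astype(np.uint8),None,fx=22,fy=22,interpolation=cv2.INTER_NEAREST);cv2.imwrite("pics/gate.png",a);print(a.shape)
```

```text
20.55 [0.5401 0.1133 0.1822] w 0.0462 F [ 0.2 -8.   1.4] M [-1.44  0.13 -0.06] Ftool [-8.  -0.9 -1.4] jaw 7.46 tilt [ 0.001 -0.006 -1.   ]
pulled 30.415443070098917
-0.022 26.68 9.4
-0.0165 27.37 8.4
-0.011 28.39 9.7
-0.0055 27.58 11.7
0 26.96 9.3
0.0055 26.29 12.0
0.011 26.91 11.1
0.0165 25.05 8.8
idx -0.04 [65, 61, 65, 71, 77, 78, 74, 70, 64, 54, 44, 35, 38, 42, 47, 53, 60, 66, 67, 66, 65, 65, 65, 65]
idx -0.036 [102, 103, 101, 99, 97, 91, 84, 78, 73, 67, 62, 59, 59, 58, 63, 72, 81, 88, 92, 95, 98, 100, 103, 105]
idx -0.032 [106, 113, 119, 124, 123, 117, 110, 101, 89, 78, 69, 67, 66, 65, 74, 83, 93, 103, 114, 125, 133, 139, 145, 148]
idx -0.028 [70, 74, 79, 84, 85, 86, 86, 81, 75, 69, 65, 63, 61, 64, 70, 77, 81, 82, 83, 85, 85, 85, 86, 86]
idx -0.024 [62, 62, 62, 62, 63, 64, 64, 62, 60, 58, 56, 54, 53, 59, 65, 71, 70, 67, 65, 64, 63, 62, 61, 61]
px line [[261.08, 201.28], [260.25, 195.25], [259.42, 189.25]]
[[ 65  65  66  65  65  65  67  51  58  66  65  65  64  64  66  65  64]
 [ 65  64  65  65  65  64  66  53  58  66  66  63  65  65  65  64  64]
 [ 62  64  65  64  64  65  65  50  
[... 415 characters left out ...]
2  62  72  54  61  65  58  59  60  62  66  68]
 [ 61  59  56  56  52  61  73  79  61  69  97 106  84  71  73  80  84]
 [ 77  82  92 114 121 129 123  95  66  70 113 138 123  97  89  82  86]
 [109 125 132 154 168 165 139  98  61  67  77  94 104  90  81  63  72]
 [ 99 118 101  94 104  89  76  77  56  45  70  78  55  65  78  60  67]
 [ 73  75  52  60  75  60  62  65  42  24  65  80  62  68  82  74  71]
 [ 77  80  62  69  77  70  62  61  50  33  69  79  85  80  74  79  77]
 [ 77  72  68  78  87  92  99 115  95  73 102 122 135 132  95  78  87]
 [ 83  67 108 133 139 139 151 162 147 138 150 168 174 179 128  82  88]
 [ 85 109 160 173 172 173 170 170 170 171 171 167 169 173 124  80  87]]
(572, 660, 3)
```

View pics/gate.png

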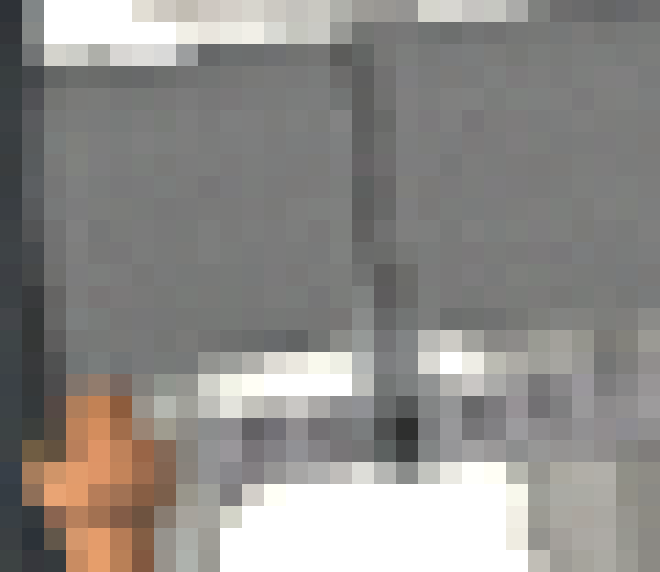

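Last picture: the scored line runs down columns 350-410 straight into the index's dark line at about (395,340-450). The pixel fits put the line about 0.5 mm short, and scene says 0.5-1.0 mm. Pulling 0.6 mm more.

Call:
drive_tool(
  series=[
    [0.0007, 0, 0, 0, 0, 0, 0.4],
    [0, 0, 0, 0, 0, 0, 0.4],
    [0, 0, 0, 0, 0, 0, 0.4],
    [0, 0, 0, 0, 0, 0, 0.4],
  ],
)

```text
time: 21.45
position: [0.54, 0.1138, 0.1822]
tool_rot: [0.66, 0.752, -0.002, 0.003]
ft_force: [0.5, -8.8, 1.2]
grip_width: 0.0458
```

```bash
python3 - <<'E'
from h import *
o,R=st();print("pulled",(np.array(o['position'])[:2]-[.5433,.0831])@EY*1e3)
t,_=avg("top",8);im=t.mean(2);np.save("pics/t4.npy",t)
L=[]
for v in range(190,202):
    p=im[v,256:267];w=np.clip(np.median(p)-3-p,0,None);L.append((v,(np.arange(256,267)*w).sum()/w.sum()))
L=np.array(L);f=np.polyfit(L[:,0],L[:,1],1);print(L[:,1].round(2),"line at row 204:",np.polyval(f,204),"with known tilt:",np.mean(L[:,1]+.138*(204-L[:,0])))
for v in(203,204,205): p=im[v,257:267];w=np.clip(88-p[2:7],0,None);print(p.astype(int).tolist(),(np.arange(259,264)*w).sum()/w.sum())
c=np.load("pics/td.npy");print("sides ok")
st()
E
python3 - <<'E'
import sys;sys.path.insert(0,'.')
from h import *
hub=np.array([.60643965,-.24640009])
a=np.load('pics/t4.npy')
for r in((.018,.028),(.03,.04),(.036,.048)):
    x,p=polar("top",a,hub,.061,*r);print(dip(x,p,36,72))
E
```

```text
21.45 [0.54   0.1138 0.1822] w 0.0458 F [ 0.5 -8.8  1.2] M [-1.63  0.1  -0.07] Ftool [-8.8 -0.7 -1.2] jaw 7.46 tilt [ 0.001 -0.006 -1.   ]
pulled 30.874880924723808
[258.92 259.47 259.9  260.23 260.32 260.34 260.33 260.32 260.33 260.35
 260.44 261.23] line at row 204: 261.30582968080193 with known tilt: 261.35415690022353
[52, 61, 73, 80, 60, 68, 96, 106, 84, 70] 260.75894849090463
[120, 130, 125, 95, 65, 71, 113, 139, 113, 87] 261.42286953725477
[169, 164, 140, 98, 62, 68, 77, 94, 84, 76] 261.740384677241
sides ok
21.85 [0.54   0.1138 0.1822] w 0.046 F [ 0.6 -9.3  2.3] M [-1.61  0.09 -0.11] Ftool [-9.4 -0.6 -2.3] jaw 7.46 tilt [ 0.001 -0.006 -1.   ]
(np.float64(53.3999128612585), np.float32(24.172218))
(np.float64(52.688958015317795), np.float32(31.789486))
(np.float64(53.505806561203514), np.float32(35.51165))
```

The line extrapolates to column 261.35 and the index line is at 261.4, about 0.2 mm apart. The dial still reads on the pointer. Handing in while holding.

```bash
python3 -c "
from rig import robot
print(robot.hand_in())"
```

```text
the job is handed in; nothing more can be done
None
```

The scale is tared with the yellow dish on it. The gate is pulled out to the index, and the gripper is still holding it. I handed the job in at about 22 s.

- **Tare:** I turned the knob about 61° clockwise. That overshot by about 2.4°, so I regripped it and turned back. A fit to the pictures then put the zero line at about 53.3° and the pointer at about 53.4°. A last check from the top camera found them still together. The top camera covers about 3 mm per pixel, so this is good to roughly ±1°.
- **Gate:** It is pulled out 30.9 mm, with the gripper squeezing at 40 N against roughly 9 N of spring pull. In the last top view the scored line met the index line to within about 0.2 mm. My earlier distance estimates, from before the pull, were 31.2–31.4 mm, so they disagree by up to about 0.5 mm.
- **What went wrong:** The fingertips are really about 37–38 mm higher than the reported tool position. My first try at the knob therefore closed on air above it. I found this in the depth images and allowed for it afterwards. My first real grip on the knob was about 8 mm off-centre, pushing sideways with about 20 N. I reopened and centred it before turning.
- **Other things:** I did not set out to move the dish, the index or anything else on the worktop. I did not make a separate final check that each one is still in place.

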